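# Dress the tube rotator

## Task

Fit out the tube rotator for the next mixing run: slide the blue disc onto its shaft first, then the white disc, and then put the red end cap on the shaft's end. Push the stack fully home against the shaft's collar, so that collar, blue hub, white hub and cap touch without gaps; leave the grey disc in the rack and the other things on the bench where they are.

Things in the scene. Friction and masses are not known exactly. Their poses are not given: they have to be found in the camera images.
- rotator: Tube rotator, fixed. White motor housing 110 x 140 mm, 178 mm high with its knob; a free-ended level shaft sticks out of its blue front along its -x axis, 110 mm above the bench. Origin on the bench under the housing's centre. From the front (x = -55 mm): bearing boss of 48 mm diameter to -69 mm, neck of 20 mm to -92 mm, collar of 28 mm to -100 mm, shaft to -215 mm.
- shaft_collar (a point): Centre of the collar's outer face, on the shaft's axis; frame parallel to the rotator's. Shaft: along -x, 12 mm diameter, last 5 mm tapering to 7 mm. Closed stack, measured out from here: blue disc's origin at 20 mm, white disc's at 60 mm, cap's mouth at 80 mm, cap's origin at 103 mm. Bores are loose (discs 2 mm, cap 1.5 mm all round): parts slide easily, hang that much low and stay by friction.
- shaft_tip (a point): Free end of the shaft, on its axis, 115 mm from the collar.
- rack: Steel wire rack, fixed, 270 x 130 mm: two level bars along its x axis, 8 mm thick, 50 mm apart, axes 30 mm high, carry the discs' rims; at each of three places (x = -90, 0, +90 mm) pins up to 66 mm height keep a disc upright in a 10 mm gap. Origin on the bench under its centre. Discs lift out straight up.
- blue_disc: Blue plastic tube disc: upright plate, 108 mm diameter, 8 mm thick, six 18 mm holes round its middle but none in the outer 9 mm; hub 28 mm diameter, 40 mm long, 16 mm proud of both faces, bore 16 mm right through. Origin at the bore's centre, mid-thickness, x along the bore. Starts in any place of the rack; grip its rim from above across the 8 mm. 120 g; origin 82 mm above the bench there.
- white_disc: White plastic tube disc: upright plate, 92 mm diameter, 8 mm thick, ten 11 mm holes round its middle but none in the outer 9 mm; hub 28 mm diameter, 40 mm long, 16 mm proud of both faces, bore 16 mm right through. Origin at the bore's centre, mid-thickness, x along the bore. Starts in any place of the rack; grip its rim from above across the 8 mm. 85 g; origin 73 mm above the bench there.
- grey_disc: Dark grey plastic tube disc: upright plate, 100 mm diameter, 8 mm thick, eight 14 mm holes round its middle but none in the outer 9 mm; hub 28 mm diameter, 40 mm long, 16 mm proud of both faces, bore 16 mm right through. Origin at the bore's centre, mid-thickness, x along the bore. Starts in any place of the rack; grip its rim from above across the 8 mm. Stays there.
- end_cap: Orange-red eight-sided end cap, 40 mm across flats, 46 mm long, 60 g, lying on a flat. Blind bore 15 mm wide, 37 mm deep, open at one end (mouth); the other end is closed, with a white dot. Origin on its axis at mid-length, 20 mm above the bench; x points out of the mouth. Its upright side flats (17 mm high) can be gripped from above. On the shaft the mouth faces the collar.
- cap_mouth (a point): Centre of the end cap's open mouth, 23 mm along +x from the cap's origin.
- tip_box: Box of blue pipette tips, cream and blue, 124 x 86 mm and 66 mm high, 350 g, loose; origin under its centre. Leave alone.
- microplate: White microplate with 96 wells, 127 x 85 mm, 15 mm high, loose; origin under its centre. Leave alone.
- reagent_bottle: Small amber bottle with blue cap, 48 mm in diameter, 85 mm high, loose; origin under its centre. Leave alone.
- beaker: Clear beaker, 52 mm in diameter at the rim, 58 mm high, loose; origin under its centre. Leave alone.
- tube_rack: Green rack of capped blood tubes, 70 x 200 mm and 87 mm high, 450 g, loose; origin under its centre, long side along y. Leave alone.
- marker: White and blue marker pen, 132 mm long, 13 mm thick, lying along its x axis, loose; origin on the bench under its middle. Leave alone.
There are look-alikes about, which are no part of the job. What is shaped like the blue_disc but green is not meant. Several things look just like the end_cap: the one meant starts farthest to the robot's right.

How it is judged:
By the outcome, as a careful person would: the job done as asked, in the order asked, and still so for the second after the job is handed in, with the robot touching nothing.
It also fails if it takes over 69 s, if anything falls off the work surface, if the arm or the gripper's body presses on something with over 40 N, if the wrist force passes 120 N, or if a joint passes its speed limit or range.

## Robot

A 6-joint arm with a two-finger parallel gripper is mounted at the origin on the work surface. World frame = base frame: x ahead of the robot, y to its left, z up, the work surface at z = 0. Lengths are in m, angles in rad, forces in N, time in s.
With the tool pointing down it reaches from about 0.375 to 0.825 m from the base axis. Payload 5.5 kg.
Tool frame: the origin (TCP) lies at the very end of the fingers, on their centre line; the grasp point (between the pads) lies 19 mm behind it; z points along the fingers, y is the direction in which the jaws open and shut (so a half turn about z gives the same grasp; the last joint's range is limited). The gripper opens to 85 mm and grips with 20 to 120 N. Pads are 22 mm wide; open, the fingers measure 114 mm over their backs; the gripper's body (76 mm by 85 mm) begins 54 mm behind the grasp point. The pads swing forward as they close: fully open they stand 13 mm farther back than shut.
Start: joints at [0, 0.314, -0.047, 1.21, 0, 1.571], TCP at [0.6, -0, 0.194] pointing down, gripper open.
Joint ranges: [-2.67, 2.67], [-0.69, 1.73], [-1.03, 1.25], [-2.08, 2.16], [-1.42, 1.45], [-3.14, 3.14]. Speed limits (rad/s): [2.39, 2.39, 3.01, 3.14, 3.14, 3.14].

## Interface

Orientations are given as a rotation vector (axis times angle).
In Python, from bench import ctrl gives the robot as it stands.
- The arm moves only by the shell command python3 -m creep 'ROWS'. ROWS is a JSON object of lists of equal length, an entry for each row: "turn": the turn, a rotation vector about the tool's x, y, z in rad, a list of three; "linear": the shift along the tool's x, y, z in mm, a list of three; "hand": the opening in per cent of the stroke, from 0 (shut) to 100 (fully open). A call has 1 to 8 rows; each row shifts and turns the pose as measured when the row begins, along the tool's axes as they then stand; what a row does not reach is not made up. A row lasts 1/12 s, in which the tool goes at most 41.7 mm and 7.16 degrees, less where a joint would pass 70% of its speed; a pose out of reach is approached as far as the arm can. A call with a gripper value outside its range is refused whole. The fingers move at their own pace and stop on an object; the grip force is fixed at half the most. Time passes only in rows, so rows that do not move let the fingers close. It gives the time, the measured TCP pose, the force and the opening at its end, in the units of the state.
- ctrl.state(): the state, without advancing time (a new reading comes with each control period).
- ctrl.snapshot(name): name is "scene" or "side" or "wrist"; returns (picture, depth): 384x512x3 uint8, red, green, blue; 384x512 float32, m along the optical axis (not along the pixel's ray), 0 where there is no reading.
- ctrl.camera_model(name): a dict with "fx", "fy", "cx", "cy" (pixels), "rvec" (rotation vector, rad) and "tvec" (3), from world to camera coordinates, as OpenCV has them. Camera axes: x right, y down, z forward; pixel columns grow to the right and rows downward; lengths in m; the calibration is good to about 2 mm. A picture is of the moment at which its call begins: read the wrist's pose just before it. camera_model takes no time and is no camera call; for the wrist camera it gives the pose at the moment of the call.
- ctrl.sign_off(): hands the job in, once; it reports no verdict.
Trained networks look in the newest picture that a camera, given by its name, has taken for a name from the list of things; names that differ only in an ending like _2 or _b are one class to them, and where a whole thing is asked for, a point or a joint stands for the part that bears it (a point fixed in the world has none). Each returns a list of dicts, best first, with "score" (0 to 1); they miss things now and then, are a little off and sometimes report something else, mostly with a low value. They report only what shows in the picture. A call takes as long as a camera call. They do not tell look-alikes from the thing itself.
- ctrl.find_in(camera, query): "xyz" ([x, y, z] in m, in world coordinates, good to about 4 mm: the middle of the surface that is visible of it).
- ctrl.regions_of(camera, query): "region" (384x512 bool, what is visible of it).
- ctrl.landmark_of(camera, query): "xyz" ([x, y, z] in m, in world coordinates, good to about 4 mm: a listed point, or the origin of a listed thing).
The state is a dict: "time": time; "q": joint angles; "qd": joint speeds; "joint_torque": joint torques, N m; "tool_pos": TCP position; "tcp_rot": TCP orientation; "force": force on the tool from outside, world axes, zero at the start; "wrist_torque": the same for the moment, N m; "grip_width": finger opening in m.
Only numpy, scipy, OpenCV 4.12 (cv2) and the standard library are available. Lean on these libraries where they do the work, as an engineer would, in place of code of your own. Each camera call takes 0.05 s, during which the arm holds its last target.

## Working session

There is one attempt and no reset: what is moved stays moved. The work goes in short steps, Python scripts to look and compute and a shell command to move; the robot and the scene stay as the last step left them, time stands still between calls to the robot, and variables do not carry over. Pictures are saved under pics/ and viewed, and the job is handed in when it is done.

```bash
ls; mkdir -p pics
python3 - <<'E'
from bench import ctrl
import cv2,numpy as np
for n in ["scene","side","wrist"]:
    p,d=ctrl.snapshot(n); cv2.imwrite(f"pics/{n}0.png",cv2.cvtColor(p,cv2.COLOR_RGB2BGR)); np.save(f"pics/{n}0d.npy",d)
    m=ctrl.camera_model(n); R=cv2.Rodrigues(np.array(m["rvec"]))[0]; print(n,m["fx"],-R.T@np.array(m["tvec"]),R[2])
s=ctrl.state(); print(s)
E
```

```text
pics
scene 361.0831367742189 [0.96377662 0.59707895 0.80836965] [-0.43474811 -0.55703301 -0.70760745]
side 463.76168132130204 [0.47903111 0.94842365 0.99601166] [ 0.04831711 -0.70897469 -0.70357682]
wrist 292.87589220545374 [0.59819531 0.07145508 0.3731402 ] [-0.00131616 -0.28245622 -0.95927929]
{'time': 0.15, 'q': array([ 1.45757448e-05,  3.14046444e-01, -4.78432371e-02,  1.21019018e+00,
       -6.69116801e-06,  1.57081769e+00]), 'qd': array([-0.00063792, -0.00178171,  0.00458862, -0.00033549,  0.00157769,
        0.00049284]), 'joint_torque': array([-1.47968080e-04, -5.40045226e+01,  3.40059292e+01,  1.33731824e-02,
        2.28346818e-05,  3.50972789e-05]), 'tool_pos': array([5.99516699e-01, 6.27805995e-06, 1.93845628e-01]), 'tcp_rot': array([-2.22081037e+00, -2.22079529e+00,  1.43268937e-03]), 'force': array([-0.69131492, -0.15794452,  0.6019929 ]), 'wrist_torque': array([ 0.0330238 ,  0.01829872, -0.02525647]), 'grip_width': 0.08537002831591631}
```

View pics/scene0.png

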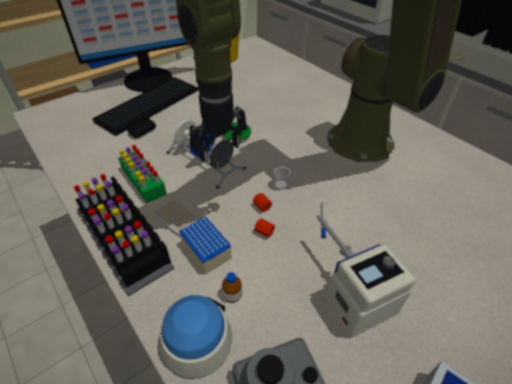

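View pics/side0.png

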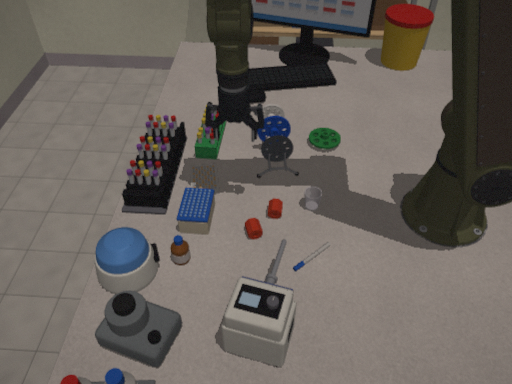

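View pics/wrist0.png

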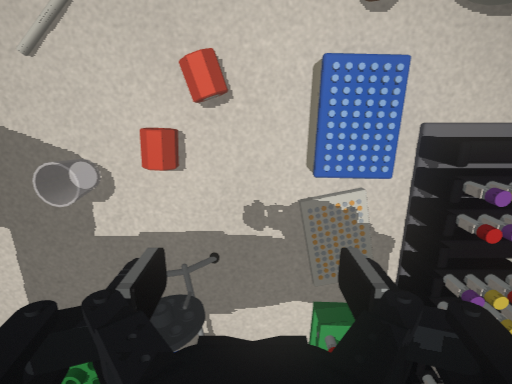

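The wrist view has +y at the top. The two red caps are at about (203,75) and (158,150), the rack and discs are under the gripper, and the rotator is out of view at +y. Next I'll run the detectors.

Run:
```python
from bench import ctrl
import numpy as np
np.set_printoptions(precision=4,suppress=True)
for cam in ["scene","side","wrist"]:
    for q in ["shaft_collar","shaft_tip","rotator","rack","blue_disc","white_disc","grey_disc","end_cap","cap_mouth"]:
        if cam=="wrist" and q in("shaft_collar","shaft_tip","rotator"): continue
        print(cam,q,[(np.array(r["xyz"]).round(4).tolist(),round(r["score"],2)) for r in ctrl.landmark_of(cam,q)][:5])
print(ctrl.state()["time"])
```

```text
scene shaft_collar [([0.485, 0.3307, 0.1064], 0.93), ([0.5051, -0.2629, 0.0018], 0.75)]
scene shaft_tip [([0.4588, 0.2152, 0.1064], 0.75), ([0.7165, -0.0892, 0.0028], 0.17)]
scene rotator [([0.511, 0.4258, -0.0048], 0.92)]
scene rack [([0.5041, -0.2608, -0.0008], 0.85), ([0.5109, 0.4278, -0.0022], 0.32)]
scene blue_disc [([0.4843, 0.032, 0.0217], 0.6), ([0.5093, -0.2581, 0.0868], 0.59), ([0.3309, -0.3106, 0.0166], 0.45), ([0.7306, 0.2133, -0.0026], 0.39)]
scene white_disc [([0.5165, -0.3475, 0.076], 0.88)]
scene grey_disc [([0.4909, -0.1656, 0.0784], 0.96)]
scene end_cap [([0.4857, 0.0301, 0.0214], 0.6), ([0.5401, 0.1126, 0.0213], 0.6), ([0.5046, -0.2611, 0.002], 0.52)]
scene cap_mouth [([0.4892, 0.0552, 0.0193], 0.79), ([0.5379, 0.1274, 0.0179], 0.71)]
side shaft_collar [([0.4869, 0.332, 0.1084], 0.74)]
side shaft_tip [([0.4654, 0.2204, 0.1113], 0.9)]
side rotator [([0.5073, 0.4225, 0.0009], 0.55)]
side rack [([0.5071, -0.2605, 0.0005], 0.67)]
side blue_disc [([0.3341, -0.3074, 0.0184], 0.75), ([0.5074, -0.2559, 0.0824], 0.6)]
side white_disc [([0.4664, 0.2182, 0.1107], 0.67), ([0.5181, -0.3462, 0.073], 0.64)]
side grey_disc [([0.4881, -0.1716, 0.0783], 0.94), ([0.7181, -0.3018, -0.0027], 0.42)]
side end_cap [([0.5432, 0.1096, 0.0202], 0.59), ([0.4889, 0.0336, 0.0217], 0.48)]
side cap_mouth [([0.5397, 0.1323, 0.0177], 0.58), ([0.49, 0.0535, 0.0209], 0.52)]
wrist rack [([0.5063, -0.2561, 0.0004], 0.9)]
wrist blue_disc [([0.334, -0.3114, 0.0236], 0.92), ([0.4939, -0.1681, 0.0758], 0.32)]
wrist white_disc [([0.7192, -0.2983, -0.0008], 0.72)]
wrist grey_disc [([0.4945, -0.168, 0.076], 0.57)]
wrist end_cap [([0.5428, 0.1041, 0.0147], 0.81), ([0.4872, 0.0343, 0.0204], 0.56)]
wrist cap_mouth [([0.492, 0.0569, 0.0189], 0.83), ([0.5321, 0.1303, 0.017], 0.56)]
1.35
```

```bash
python3 -m creep '{"linear":[[10,-6,-20],[28,-17,-15],[28,-17,-15],[28,-17,-15],[28,-17,-15],[28,-17,-10],[28,-17,-10],[28,-17,-5]],"turn":[[0,0,0],[0,0,0],[0,0,0],[0,0,0],[0,0,0],[0,0,0],[0,0,0],[0,0,0]],"hand":[100,100,100,100,100,100,100,100]}'
python3 -m creep '{"linear":[[0,0,0],[0,0,0]],"turn":[[0,0,0],[0,0,0]],"hand":[100,100]}'
cat > h.py <<'E'
from bench import ctrl
import cv2,numpy as np
np.set_printoptions(precision=4,suppress=True)
def shot(n,name):
    m=ctrl.camera_model(n)
    p,d=ctrl.snapshot(n); cv2.imwrite(f"pics/{name}.png",cv2.cvtColor(p,cv2.COLOR_RGB2BGR))
    np.savez(f"pics/{name}.npz",p=p,d=d,**{k:np.array(m[k]) for k in m}); return p,d,m
def cloud(d,m):
    R=cv2.Rodrigues(np.array(m["rvec"],float))[0]; t=np.array(m["tvec"],float).ravel()
    v,u=np.mgrid[:d.shape[0],:d.shape[1]]
    c=np.stack([(u-m["cx"])/m["fx"]*d,(v-m["cy"])/m["fy"]*d,d],-1)
    P=(c-t)@R; P[d<=0]=np.nan; return P
def lm(cam,*qs):
    for q in qs: print(cam,q,[(np.array(r["xyz"]).round(4).tolist(),round(r["score"],2)) for r in ctrl.landmark_of(cam,q)][:4])
def st():
    s=ctrl.state(); R=cv2.Rodrigues(s["tcp_rot"])[0]
    print("t",round(s["time"],2),"pos",s["tool_pos"],"yawy",np.degrees(np.arctan2(R[1,1],R[0,1])).round(2),"z",R[:,2],"F",s["force"].round(1),"w",round(s["grip_width"],4),"q",s["q"].round(2)); return s,R
def togo(p,yaw=None):
    s,R=st(); d=np.array(p)-s["tool_pos"]; print("linear mm",(R.T@d*1000).round(1))
    if yaw is not None:
        a=np.radians(yaw); y=np.array([np.cos(a),np.sin(a),0]); z=np.array([0,0,-1.]); x=np.cross(y,z)
        T=np.stack([x,y,z],1); print("turn",cv2.Rodrigues(R.T@T)[0].ravel().round(3), "after-turn linear",(T.T@d*1000).round(1))
E
python3 - <<'E'
from h import *
st(); shot("wrist","w1"); lm("wrist","shaft_collar","shaft_tip","end_cap","cap_mouth","rotator"); shot("scene","s1");lm("scene","end_cap","blue_disc","white_disc")
E
```

```text
time: 2.02
tool_pos: [0.4727, 0.2086, 0.3013]
tcp_rot: [-2.234, -2.207, 0.004]
force: [0.9, 0.7, -0.4]
grip_width: 0.0853
time: 2.18
tool_pos: [0.4702, 0.214, 0.3036]
tcp_rot: [-2.225, -2.215, -0.003]
force: [0.3, -0.1, 0.4]
grip_width: 0.0854
t 2.18 pos [0.4702 0.214  0.3036] yawy -0.24 z [-0.0004  0.0027 -1.    ] F [ 0.3 -0.1  0.4] w 0.0854 q [ 0.43  0.13 -0.03  1.41  0.    2.  ]
wrist shaft_collar [([0.4866, 0.3301, 0.1106], 0.94)]
wrist shaft_tip [([0.4603, 0.2187, 0.1106], 0.94), ([0.381, 0.1824, 0.004], 0.21)]
wrist end_cap [([0.4888, 0.0316, 0.0197], 0.7), ([0.5412, 0.1096, 0.0146], 0.65)]
wrist cap_mouth [([0.5378, 0.1282, 0.0195], 0.7), ([0.4904, 0.0569, 0.017], 0.61), ([0.4846, 0.3284, 0.11], 0.37)]
wrist rotator [([0.5092, 0.4284, 0.0007], 0.65)]
scene end_cap [([0.7093, 0.0654, 0.0054], 0.73), ([0.4879, 0.0291, 0.0228], 0.55), ([0.5402, 0.1117, 0.0223], 0.52), ([0.7203, -0.2988, -0.0009], 0.5)]
scene blue_disc [([0.506, -0.2609, 0.0863], 0.84), ([0.3284, -0.31, 0.0194], 0.71)]
scene white_disc [([0.5198, -0.3472, 0.0739], 0.65)]
```

View pics/w1.png

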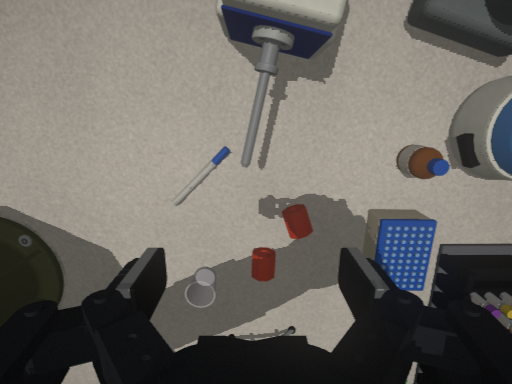

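View pics/s1.png

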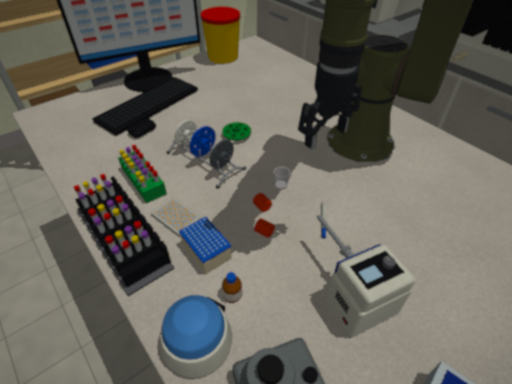

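The wrist view shows the shaft from (265,65) to its tip at (247,163), with caps at (263,263) and (298,222). The scene view shows no other caps. So the cap I want is the one at y≈0.03. I'll refine the shaft, cap and disc positions from depth.

Run:
```python
from h import *
z=np.load("pics/w1.npz"); m={k:z[k] for k in z.files}; P=cloud(z["d"],m)
# shaft
u=P[...,0];v=P[...,1];h=P[...,2]
s=(h>.095)&(h<.13)&(u>.43)&(u<.52)&(v>.19)&(v<.34)
Q=P[s]; print(len(Q), Q[:,2].max())
a=np.array([.4866,.331]); t=np.array([.461,.219]); d=(a-t)/np.linalg.norm(a-t)
for it in range(4):
    w=(Q[:,:2]-t)@d; n=(Q[:,:2]-t)@np.array([-d[1],d[0]])
    k=(abs(n)<.009)&(w>.006)&(w<.1)
    B=Q[k][:,:2]; c=B.mean(0); dd=np.linalg.svd(B-c)[2][0]; d=dd*np.sign(dd[1]); t=c+d*(np.dot(t-c,d))
w=(Q[:,:2]-t)@d; n=(Q[:,:2]-t)@np.array([-d[1],d[0]])
print("dir",d,np.degrees(np.arctan2(d[1],d[0])),"tipref",t)
for lo in np.arange(-.02,.13,.01):
    k=(w>=lo)&(w<lo+.01)&(abs(n)<.025)
    if k.any(): print(round(lo,3),k.sum(),"n",n[k].min().round(4),n[k].max().round(4),np.percentile(Q[k][:,2],[50,95]))
print("tip w min",np.sort(w[abs(n)<.007])[:5])
# cap
for c0 in [(.488,.033),(.541,.11)]:
    k=(np.hypot(u-c0[0],v-c0[1])<.04)&(h>.032)&(h<.05)
    B=P[k][:,:2]; r=cv2.minAreaRect((B*1000).astype(np.float32)); print("cap top",k.sum(),r,np.median(h[k]))
# scene discs
z=np.load("pics/s1.npz"); m={k:z[k] for k in z.files}; P=cloud(z["d"],m); p=z["p"].astype(int)
for nm,c in [("white",(.518,-.347)),("blue",(.508,-.258)),("grey",(.491,-.168))]:
    k=(abs(P[...,0]-c[0])<.07)&(abs(P[...,1]-c[1])<.03)&(P[...,2]>c[0]*0+.095)&(P[...,2]<.15)
    B=P[k]; print(nm,k.sum(),B.mean(0),B.min(0),B.max(0)); 
    if len(B)>10: print(np.polyfit(B[:,0]-c[0],B[:,1]-c[1],1))
```

```text
1160 0.12503116019239363
dir [0.2254 0.9743] 76.97467827686697 tipref [0.4592 0.2194]
-0.01 1 n -0.0005 -0.0005 [0.1141 0.1141]
0.0 64 n -0.0056 0.0056 [0.1144 0.1162]
0.01 73 n -0.0059 0.0059 [0.1149 0.1164]
0.02 77 n -0.0061 0.0058 [0.1151 0.1165]
0.03 79 n -0.006 0.0058 [0.115  0.1164]
0.04 79 n -0.006 0.0059 [0.1149 0.1163]
0.05 80 n -0.0059 0.0058 [0.1147 0.1169]
0.06 85 n -0.0059 0.0059 [0.1151 0.117 ]
0.07 85 n -0.006 0.0058 [0.1149 0.1167]
0.08 89 n -0.0059 0.0059 [0.1151 0.1167]
0.09 89 n -0.0059 0.0058 [0.1148 0.1166]
0.1 90 n -0.006 0.0058 [0.1149 0.1165]
0.11 203 n -0.0137 0.0138 [0.1186 0.124 ]
0.12 66 n -0.0134 0.0128 [0.1213 0.124 ]
tip w min [-0.0002  0.      0.0003  0.0004  0.0006]
cap top 472 ((487.5643005371094, 30.30313491821289), (46.77887725830078, 33.03956985473633), 89.81170654296875) 0.03902654609577056
cap top 542 ((544.0504760742188, 110.28424072265625), (34.50531005859375, 46.72064208984375), 17.546890258789062) 0.03892447637751001
white 121 [ 0.5218 -0.3441  0.1064] [ 0.4812 -0.3546  0.0951] [ 0.559  -0.336   0.1216]
[0.1142 0.0025]
blue 254 [ 0.5091 -0.2549  0.1142] [ 0.4548 -0.2739  0.0951] [ 0.5567 -0.2388  0.1384]
[0.1376 0.0029]
grey 183 [ 0.4958 -0.1664  0.1113] [ 0.4473 -0.1782  0.0951] [ 0.5386 -0.1576  0.1286]
[0.1399 0.0009]
```

```bash
cat >> h.py <<'E'
def plan(p,yaw,n):
    "world-straight move with yaw change in n rows (tool down); prints rows rounded"
    s,R=st(); y0=np.degrees(np.arctan2(R[1,1],R[0,1])); d=(np.array(p)-s["tool_pos"])*1000/n; dy=((yaw-y0+180)%360-180)/n
    L=[]
    for i in range(n):
        a=np.radians(y0+dy*i); L.append([round(float(d[0]*-np.sin(a)+d[1]*np.cos(a))),round(float(d[0]*np.cos(a)+d[1]*np.sin(a))),round(float(-d[2]))])
    print(L,"turnz each",round(-np.radians(dy),3))
E
python3 -c "
from h import *
plan([.508,-.257,.26],97.5,15)"
```

```text
t 2.68 pos [0.4709 0.2123 0.3028] yawy -0.48 z [-0.0022  0.0023 -1.    ] F [-0.2 -0.3 -0. ] w 0.0854 q [ 0.42  0.13 -0.03  1.41  0.    2.  ]
[[-31, 3, 3], [-31, -1, 3], [-31, -4, 3], [-30, -8, 3], [-29, -11, 3], [-28, -15, 3], [-26, -18, 3], [-24, -20, 3], [-21, -23, 3], [-19, -25, 3], [-16, -27, 3], [-12, -29, 3], [-9, -30, 3], [-5, -31, 3], [-2, -31, 3]] turnz each -0.114
```

```bash
python3 -m creep '{"linear":[[-31,3,3],[-31,-1,3],[-31,-4,3],[-30,-8,3],[-29,-11,3],[-28,-15,3],[-26,-18,3],[-24,-20,3]],"turn":[[0,0,-0.114],[0,0,-0.114],[0,0,-0.114],[0,0,-0.114],[0,0,-0.114],[0,0,-0.114],[0,0,-0.114],[0,0,-0.114]],"hand":[60,60,60,60,60,60,60,60]}'
python3 -m creep '{"linear":[[-21,-23,3],[-19,-25,3],[-16,-27,3],[-12,-29,3],[-9,-30,3],[-5,-31,3],[-2,-31,3],[0,0,0]],"turn":[[0,0,-0.114],[0,0,-0.114],[0,0,-0.114],[0,0,-0.114],[0,0,-0.114],[0,0,-0.114],[0,0,-0.114],[0,0,0]],"hand":[60,60,60,60,60,60,60,60]}'
python3 -m creep '{"linear":[[0,0,0]],"turn":[[0,0,0]],"hand":[60]}'
python3 - <<'E'
from h import *
st(); shot("wrist","w2"); lm("wrist","blue_disc","white_disc","grey_disc","rack","end_cap")
E
```

```text
time: 3.35
tool_pos: [0.4957, -0.0397, 0.2766]
tcp_rot: [-0.972, -2.985, -0.006]
force: [0.5, -0.1, 0.1]
grip_width: 0.0513
time: 4.02
tool_pos: [0.5232, -0.2758, 0.2519]
tcp_rot: [0.322, -3.124, -0.005]
force: [-0.1, 0.8, -0.6]
grip_width: 0.0516
time: 4.1
tool_pos: [0.5228, -0.2772, 0.2512]
tcp_rot: [0.316, -3.124, -0.006]
force: [0.6, -0.4, -0.8]
grip_width: 0.0509
t 4.1 pos [ 0.5228 -0.2772  0.2512] yawy 101.56 z [-0.002   0.0039 -1.    ] F [ 0.6 -0.4 -0.8] w 0.0509 q [-0.49  0.29  0.04  1.33  0.   -0.69]
wrist blue_disc [([0.3327, -0.3099, 0.023], 0.66), ([0.5104, -0.2593, 0.0822], 0.55)]
wrist white_disc [([0.5204, -0.3455, 0.0763], 0.63), ([0.4903, 0.0321, 0.0182], 0.45)]
wrist grey_disc [([0.492, -0.1706, 0.0769], 0.64)]
wrist rack [([0.5078, -0.2557, 0.0007], 0.72)]
wrist end_cap [([0.5409, 0.1068, 0.0145], 0.9), ([0.4912, 0.0344, 0.0202], 0.76)]
```

View pics/w2.png

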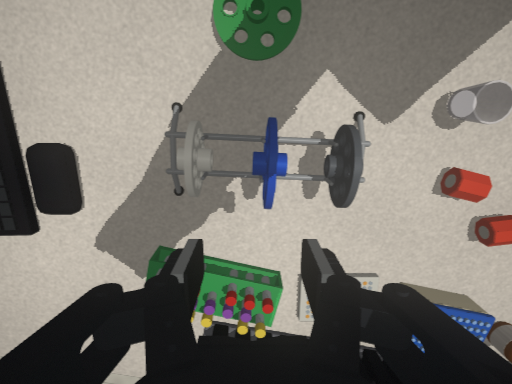

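The image shows the rack from above: white disc at (193,160), blue at (270,163), grey at (345,165). Both caps show a dark end on their left (−y) side, so I'll zoom in on those and measure the discs.

Run:
```python
from h import *
z=np.load("pics/w2.npz"); m={k:z[k] for k in z.files}; P=cloud(z["d"],m); p=z["p"]
cv2.imwrite("pics/w2c.png",cv2.resize(cv2.cvtColor(p[150:260,420:512],cv2.COLOR_RGB2BGR),None,fx=6,fy=5,interpolation=cv2.INTER_CUBIC))
z1=np.load("pics/w1.npz")["p"]
cv2.imwrite("pics/w1c.png",cv2.resize(cv2.cvtColor(z1[190:300,230:330],cv2.COLOR_RGB2BGR),None,fx=6,fy=5,interpolation=cv2.INTER_CUBIC))
for nm,c,zl in [("white",(.52,-.346),.095),("blue",(.509,-.258),.1),("grey",(.492,-.169),.1)]:
    k=(abs(P[...,0]-c[0])<.07)&(abs(P[...,1]-c[1])<.03)&(P[...,2]>zl)&(P[...,2]<.15)
    B=P[k]; print(nm,k.sum(),B.mean(0),B.min(0),B.max(0),np.polyfit(B[:,0]-c[0],B[:,1]-c[1],1))
    for lo in np.arange(-.06,.06,.015):
        q=B[(B[:,0]-c[0]>lo)&(B[:,0]-c[0]<lo+.015)]
        if len(q)>4: print("  x",q[:,0].mean().round(4),"y",q[:,1].min().round(4),q[:,1].max().round(4),"z",q[:,2].max().round(4))
```

```text
white 778 [ 0.515  -0.3468  0.1099] [ 0.478  -0.3577  0.0952] [ 0.5583 -0.3378  0.1203] [0.1614 0.0001]
  x 0.4847 y -0.3577 -0.3466 z 0.1097
  x 0.4977 y -0.3558 -0.3442 z 0.1176
  x 0.5123 y -0.3532 -0.3418 z 0.1202
  x 0.5272 y -0.3505 -0.3398 z 0.1203
  x 0.5418 y -0.3495 -0.3378 z 0.1165
  x 0.5535 y -0.3461 -0.3384 z 0.1061
blue 886 [ 0.4992 -0.2608  0.1251] [ 0.4543 -0.2706  0.1001] [ 0.5524 -0.2483  0.1374] [ 0.1489 -0.0013]
  x 0.4592 y -0.2706 -0.2622 z 0.1181
  x 0.4719 y -0.2693 -0.2576 z 0.1303
  x 0.4865 y -0.2686 -0.2555 z 0.1369
  x 0.5015 y -0.2664 -0.2546 z 0.1374
  x 0.5164 y -0.2634 -0.2507 z 0.1369
  x 0.5307 y -0.2613 -0.2498 z 0.1331
  x 0.5452 y -0.2576 -0.2483 z 0.1229
grey 1092 [ 0.4878 -0.1726  0.1166] [ 0.4462 -0.1808  0.1001] [ 0.5351 -0.1601  0.1291] [ 0.1465 -0.003 ]
  x 0.4552 y -0.1808 -0.1713 z 0.1195
  x 0.4697 y -0.1806 -0.1684 z 0.1268
  x 0.4845 y -0.1783 -0.1664 z 0.1291
  x 0.4991 y -0.1758 -0.1639 z 0.1287
  x 0.514 y -0.1735 -0.1612 z 0.1255
  x 0.5274 y -0.1714 -0.1601 z 0.1171
```

View pics/w2c.png

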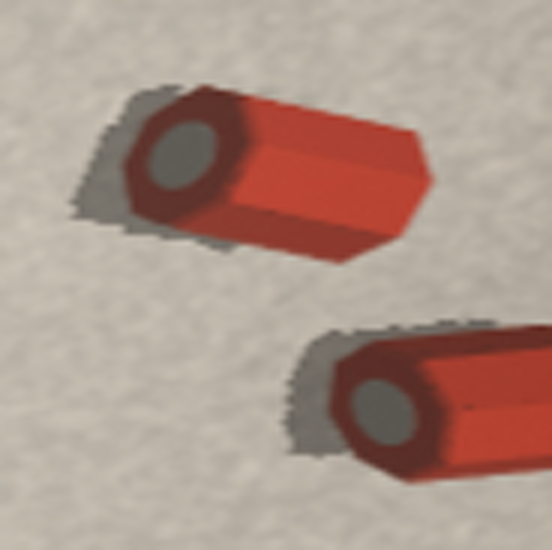

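View pics/w1c.png

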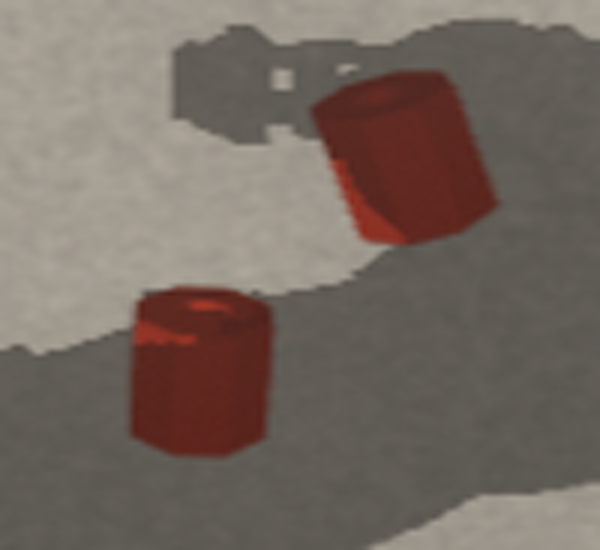

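The −y ends carry the white dots (grey in shade), so the mouths face +y, as the landmark says. That matches the shaft direction. Blue disc grasp target: (0.505,−0.260), yaw 98.5°.

```bash
python3 -c "
from h import *
togo([.505,-.260,.108],98.5)"
```

```text
t 4.4 pos [ 0.5234 -0.2747  0.2523] yawy 101.81 z [-0.0007  0.0031 -1.    ] F [ 0.4 -0.9 -0. ] w 0.0516 q [-0.48  0.28  0.04  1.33  0.   -0.69]
linear mm [ 15.   17.7 144.4]
turn [ 0.003 -0.     0.058] after-turn linear [ 16.   17.3 144.3]
```

```bash
python3 -m creep '{"linear":[[5,6,36],[5,6,36],[5,5,10],[0,0,0],[0,0,0]],"turn":[[0,0,0.058],[0,0,0],[0,0,0],[0,0,0],[0,0,0]],"hand":[60,60,60,60,60]}'
python3 - <<'E'
from h import *
for i in range(3):
    st(); ctrl.snapshot("side")
togo([.505,-.260,.108],98.5); shot("wrist","w3")
E
```

```text
time: 4.82
tool_pos: [0.5081, -0.2562, 0.1714]
tcp_rot: [-0.235, 3.126, -0.001]
force: [-0.0, -0.0, -0.6]
grip_width: 0.051
t 4.82 pos [ 0.5081 -0.2562  0.1714] yawy 98.61 z [ 0.0064 -0.0002 -1.    ] F [-0.  -0.  -0.6] w 0.051 q [-0.47  0.26 -0.17  1.13  0.   -0.62]
t 4.87 pos [ 0.5083 -0.2563  0.1718] yawy 98.61 z [ 0.0068 -0.0002 -1.    ] F [-0.1  0.3 -0.8] w 0.0512 q [-0.47  0.26 -0.17  1.13  0.   -0.62]
t 4.92 pos [ 0.509  -0.2569  0.1724] yawy 98.6 z [ 0.008  -0.0009 -1.    ] F [ 0.1 -0.3  0.2] w 0.0513 q [-0.47  0.26 -0.17  1.13  0.   -0.62]
t 4.97 pos [ 0.5095 -0.2574  0.1728] yawy 98.58 z [ 0.009  -0.0015 -1.    ] F [ 0.3 -0.8  0.6] w 0.0512 q [-0.47  0.26 -0.17  1.13  0.   -0.62]
linear mm [ 5.4 -1.7 64.7]
turn [-0.003  0.009  0.001] after-turn linear [ 4.9 -1.9 64.8]
```

View pics/w3.png

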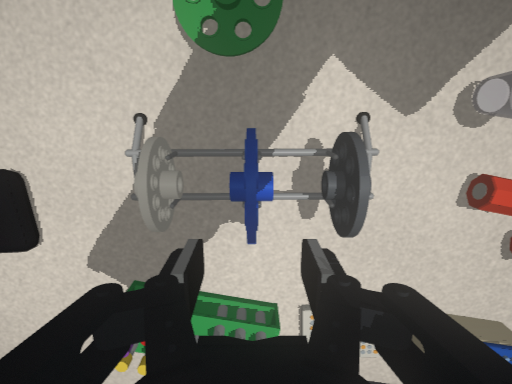

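The blue plate at column 251 is centred between the fingers, which are at columns 193 and 312. Now I'll descend, grip and lift.

```bash
python3 -m creep '{"linear":[[4,-1,32],[1,-1,31],[0,0,1],[0,0,0],[0,0,0],[0,0,0]],"turn":[[0,0.009,0],[0,0,0],[0,0,0],[0,0,0],[0,0,0],[0,0,0]],"hand":[60,60,20,0,0,0]}'
python3 -m creep '{"linear":[[0,0,0],[0,0,0],[0,0,0]],"turn":[[0,0,0],[0,0,0],[0,0,0]],"hand":[0,0,0]}'
python3 -c "
from h import *
togo([.505,-.260,.108],98.5)"
```

```text
time: 5.52
tool_pos: [0.5129, -0.2648, 0.1166]
tcp_rot: [-0.233, 3.12, -0.017]
force: [0.1, -0.9, 0.9]
grip_width: 0.0029
time: 5.77
tool_pos: [0.5156, -0.2661, 0.1209]
tcp_rot: [-0.232, 3.115, -0.022]
force: [-1.5, 0.3, 0.3]
grip_width: -0.0
t 5.77 pos [ 0.5156 -0.2661  0.1209] yawy 98.53 z [ 0.0188 -0.0127 -0.9997] F [-1.5  0.3  0.3] w -0.0 q [-0.47  0.3  -0.24  1.01 -0.   -0.62]
linear mm [ 9.8  7.8 12.6]
turn [-0.015  0.017  0.001] after-turn linear [ 9.5  7.6 12.9]
```

Run:
```python
from h import *
shot("wrist","w4"); st(); shot("side","sd4"); st(); shot("scene","s4"); st()
a=cv2.imread("pics/sd4.png")[40:240,150:400]; b=cv2.imread("pics/s4.png")[90:250,100:300]
cv2.imwrite("pics/x4.png",np.hstack([cv2.resize(a,(400,320)),cv2.resize(b,(400,320))]))
```

```text
t 5.82 pos [ 0.5157 -0.2662  0.121 ] yawy 98.52 z [ 0.0191 -0.0128 -0.9997] F [-0.4 -0.  -0.1] w -0.0001 q [-0.47  0.3  -0.24  1.01 -0.   -0.62]
t 5.87 pos [ 0.5154 -0.2661  0.1206] yawy 98.52 z [ 0.0186 -0.0126 -0.9997] F [-0.1  0.1 -0.2] w 0.0003 q [-0.47  0.3  -0.24  1.01 -0.   -0.62]
t 5.92 pos [ 0.5152 -0.2659  0.1203] yawy 98.52 z [ 0.018  -0.0123 -0.9998] F [-1.2  0.4 -0.4] w 0.0003 q [-0.47  0.3  -0.24  1.01 -0.   -0.62]
```

View pics/w4.png

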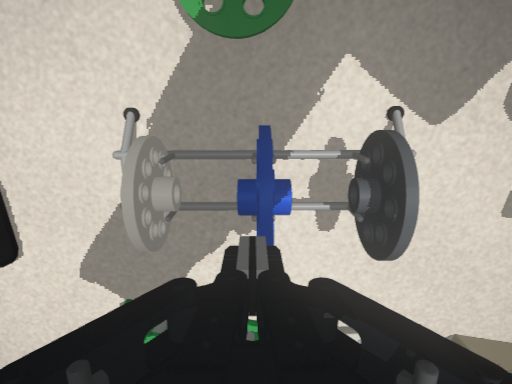

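View pics/x4.png

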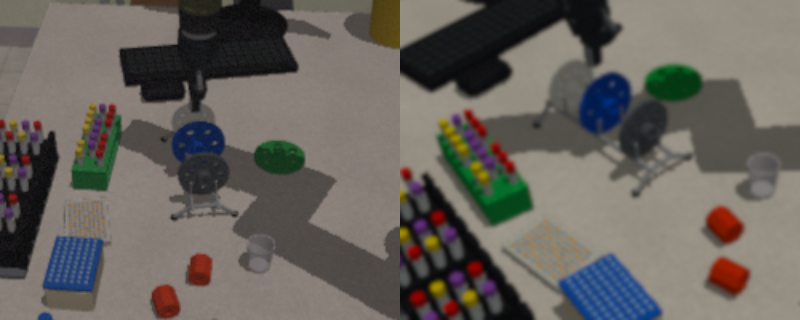

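The jaws closed on nothing, just to the −y side of the plate, because the pose crept during the zero rows. The disc is undisturbed. I'll rise, reopen and correct.

```bash
python3 -m creep '{"linear":[[0,0,-30],[0,0,0]],"turn":[[0,0,0],[0,0,0]],"hand":[0,60]}'
python3 - <<'E'
from h import *
for i in range(6): ctrl.snapshot("wrist"); st()
togo([.505,-.260,.108],98.5)
E
```

```text
time: 6.08
tool_pos: [0.5136, -0.265, 0.1502]
tcp_rot: [-0.233, 3.118, -0.019]
force: [2.5, -1.6, 2.0]
grip_width: 0.0111
t 6.13 pos [ 0.5121 -0.2642  0.1472] yawy 98.53 z [ 0.0123 -0.0094 -0.9999] F [-0.9  0.8 -0.7] w 0.0184 q [-0.47  0.28 -0.2   1.07 -0.   -0.62]
t 6.18 pos [ 0.5113 -0.2638  0.1459] yawy 98.53 z [ 0.0106 -0.0084 -0.9999] F [-0.3  0.1 -0.9] w 0.0257 q [-0.47  0.28 -0.21  1.07 -0.   -0.62]
t 6.23 pos [ 0.5109 -0.2636  0.1452] yawy 98.53 z [ 0.0097 -0.008  -0.9999] F [0.7 0.7 0.5] w 0.0335 q [-0.47  0.28 -0.21  1.07 -0.   -0.62]
t 6.28 pos [ 0.5106 -0.2635  0.1448] yawy 98.53 z [ 0.009  -0.0076 -0.9999] F [ 0.4  0.5 -1. ] w 0.0406 q [-0.47  0.28 -0.21  1.07 -0.   -0.62]
t 6.33 pos [ 0.5105 -0.2634  0.1446] yawy 98.53 z [ 0.0087 -0.0075 -0.9999] F [-0.2  0.2  0.8] w 0.0479 q [-0.47  0.28 -0.21  1.07 -0.   -0.62]
t 6.38 pos [ 0.5105 -0.2634  0.1446] yawy 98.53 z [ 0.0087 -0.0075 -0.9999] F [ 0.7 -0.7  0.2] w 0.0514 q [-0.47  0.28 -0.21  1.07 -0.   -0.62]
t 6.38 pos [ 0.5105 -0.2634  0.1446] yawy 98.53 z [ 0.0087 -0.0075 -0.9999] F [ 0.7 -0.7  0.2] w 0.0514 q [-0.47  0.28 -0.21  1.07 -0.   -0.62]
linear mm [ 5.2  4.5 36.5]
turn [-0.009  0.007  0.001] after-turn linear [ 5.   4.2 36.6]
```

```bash
cat >> h.py <<'E'
def settle(n=4):
    for i in range(n): ctrl.snapshot("wrist")
E
python3 -m creep '{"linear":[[5,4,18],[0,0,18]],"turn":[[-0.009,0.007,0],[0,0,0]],"hand":[60,60]}'
python3 - <<'E'
from h import *
settle(5); togo([.505,-.260,.108],98.5)
shot("wrist","w5")
E
```

```text
time: 6.55
tool_pos: [0.5074, -0.2614, 0.1106]
tcp_rot: [-0.233, 3.128, -0.004]
force: [-0.1, 0.3, -1.2]
grip_width: 0.0513
t 6.8 pos [ 0.508  -0.2617  0.1115] yawy 98.54 z [ 0.0057 -0.0022 -1.    ] F [ 0.   0.9 -0.2] w 0.051 q [-0.48  0.3  -0.26  1.01  0.   -0.63]
linear mm [2.7 2.1 3.5]
turn [-0.003  0.005  0.001] after-turn linear [2.7 2.1 3.5]
```

View pics/w5.png

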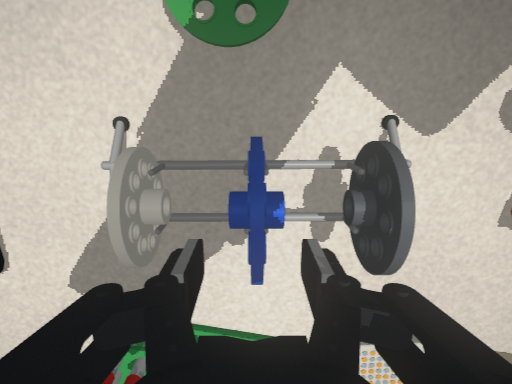

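The blue plate is at column 257 and the finger midpoint is at 252, so I'll nudge about +2 mm in y and close.

```bash
python3 -m creep '{"linear":[[2.5,2,3]],"turn":[[-0.003,0.005,0]],"hand":[0]}'
python3 - <<'E'
from h import *
for i in range(3): settle(4); st()
E
```

```text
time: 6.93
tool_pos: [0.5067, -0.2609, 0.1102]
tcp_rot: [-0.234, 3.13, -0.003]
force: [0.0, -0.3, 0.3]
grip_width: 0.0405
t 7.13 pos [ 0.5057 -0.2603  0.1092] yawy 98.54 z [ 0.0015 -0.0007 -1.    ] F [ 0.7 -0.5  0.2] w 0.0103 q [-0.48  0.3  -0.26  1.    0.   -0.62]
t 7.33 pos [ 0.5057 -0.2603  0.109 ] yawy 98.54 z [ 0.0014 -0.0007 -1.    ] F [-0.9  0.3 -0.4] w 0.0001 q [-0.48  0.3  -0.26  1.    0.   -0.62]
t 7.53 pos [ 0.5056 -0.2603  0.1089] yawy 98.54 z [ 0.0011 -0.0005 -1.    ] F [0.8 0.1 0. ] w 0.0 q [-0.48  0.3  -0.26  1.    0.   -0.62]
```

Run:
```python
from h import *
shot("wrist","w6"); shot("side","sd6"); shot("scene","s6"); st()
a=cv2.imread("pics/sd6.png")[60:200,200:360]; b=cv2.imread("pics/s6.png")[100:220,140:280]
cv2.imwrite("pics/x6.png",np.hstack([cv2.resize(a,(400,350),interpolation=2),cv2.resize(b,(400,350),interpolation=2)]))
```

```text
t 7.68 pos [ 0.5056 -0.2603  0.1088] yawy 98.54 z [ 0.0011 -0.0005 -1.    ] F [-0.3 -0.6  0. ] w 0.0001 q [-0.48  0.3  -0.26  1.    0.   -0.62]
```

View pics/w6.png

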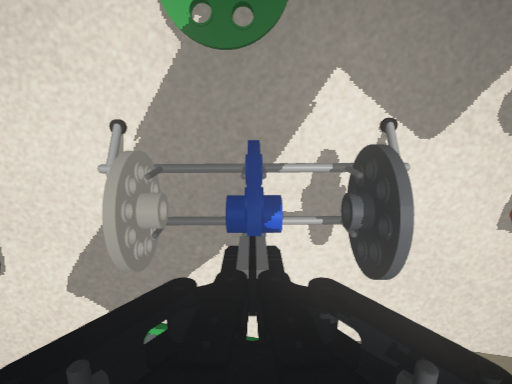

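View pics/x6.png

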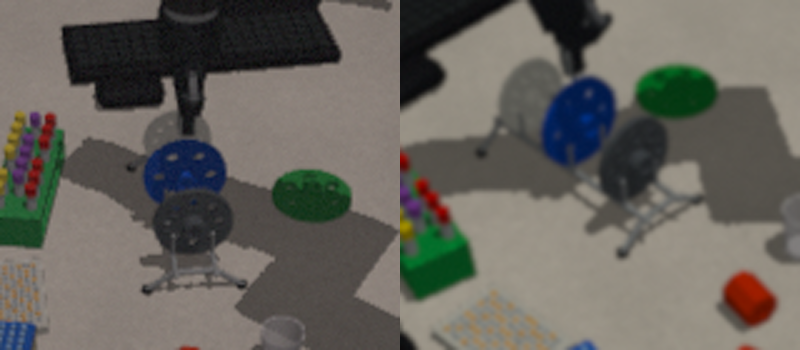

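Run:
```python
from h import *
z=np.load("pics/w6.npz"); m={k:z[k] for k in z.files}; P=cloud(z["d"],m)
pr=lambda X: cv2.projectPoints(np.array([X],float),m["rvec"],m["tvec"],np.array([[m["fx"],0,m["cx"]],[0,m["fy"],m["cy"]],[0,0,1.]]),None)[0].ravel()
print("tcp",pr([.5056,-.2603,.1088]),"rimtop",pr([.505,-.26,.136]),"hub",pr([.505,-.26,.096]),"farrim",pr([.56,-.25,.082]))
for r in [145,160,175,190,205,220,228,234,238,245,255,265,280]:
    print(r,[P[r,c].round(4).tolist() for c in (246,253,258,266)])
st()
```

```text
tcp [252.2867 228.3276] rimtop [252.9602 245.6709] hub [252.8392 220.6207] farrim [254.9601 279.8901]
145 [[0.4644, -0.2727, 0.0], [0.4532, -0.2677, 0.0964], [0.4527, -0.2645, 0.0963], [0.4614, -0.2535, 0.0008]]
160 [[0.4647, -0.2708, 0.0887], [0.4604, -0.2666, 0.112], [0.4598, -0.2637, 0.1127], [0.476, -0.251, -0.0005]]
175 [[0.4743, -0.2693, 0.0921], [0.4677, -0.2656, 0.1208], [0.4671, -0.2627, 0.1214], [0.4777, -0.2537, 0.0655]]
190 [[0.4788, -0.2682, 0.1146], [0.475, -0.2645, 0.1267], [0.4746, -0.2616, 0.1267], [0.5064, -0.246, -0.0007]]
205 [[0.486, -0.267, 0.122], [0.4827, -0.2633, 0.1306], [0.4823, -0.2605, 0.1306], [0.4937, -0.2523, 0.0917]]
220 [[0.4968, -0.2655, 0.1184], [0.4904, -0.2622, 0.134], [0.4898, -0.2594, 0.1344], [0.5031, -0.251, 0.0962]]
228 [[0.5121, -0.2639, 0.0938], [0.4947, -0.2615, 0.135], [0.4944, -0.2587, 0.1347], [0.5096, -0.2499, 0.0947]]
234 [[0.5286, -0.2621, 0.0661], [0.4982, -0.261, 0.1354], [0.4979, -0.2582, 0.1351], [0.527, -0.2456, 0.0642]]
238 [[0.4936, -0.2653, 0.1524], [0.4931, -0.2618, 0.1522], [0.4927, -0.2593, 0.1524], [0.5587, -0.2375, -0.0003]]
245 [[0.4934, -0.2651, 0.1608], [0.4929, -0.2619, 0.1609], [0.4928, -0.2594, 0.1602], [0.4923, -0.2557, 0.1602]]
255 [[0.4935, -0.2649, 0.1707], [0.4937, -0.2617, 0.1693], [0.4919, -0.2598, 0.1722], [0.4925, -0.2561, 0.1701]]
265 [[0.4932, -0.2648, 0.18], [0.4931, -0.2619, 0.1794], [0.4926, -0.2598, 0.1797], [0.4923, -0.2565, 0.1794]]
280 [[0.4924, -0.2646, 0.1925], [0.4979, -0.2611, 0.1829], [0.4918, -0.2602, 0.1923], [0.4918, -0.2572, 0.1917]]
t 7.68 pos [ 0.5056 -0.2603  0.1088] yawy 98.54 z [ 0.0011 -0.0005 -1.    ] F [-0.3 -0.6  0. ] w 0.0001 q [-0.48  0.3  -0.26  1.    0.   -0.62]
```

```bash
python3 - <<'E'
from h import *
for nm,tz in [("w1",.3036),("w5",.1115),("w6",.1088),("w4",.121)]:
    z=np.load(f"pics/{nm}.npz"); m={k:z[k] for k in z.files}; P=cloud(z["d"],m); d=z["d"]
    R=cv2.Rodrigues(m["rvec"])[0]; C=-R.T@m["tvec"].ravel(); print(nm,"cam",C,"cam-tcp z",C[2]-tz)
    k=np.zeros(d.shape,bool); k[230:384]=1
    Z=P[...,2]; k&=(d>0)&(d<.16); print(d[k].min(),d[k].max(), "minz-tcp",np.nanpercentile(Z[k],[0,1,5])-tz, np.argwhere(k)[:3].tolist())
E
python3 - <<'E'
from h import *
z=np.load("pics/s6.npz"); m={k:z[k] for k in z.files}; P=cloud(z["d"],m)
k=(np.hypot(P[...,0]-.505,P[...,1]+.26)<.03)&(P[...,2]>.1)
import collections
idx=np.argwhere(k)
for r in sorted(set(idx[:,0])):
    c=idx[idx[:,0]==r][:,1]; print(r,c.min(),c.max(),[P[r,x].round(3).tolist()+z["p"][r,x].tolist() for x in c[::3]])
E
```

```text
w1 cam [0.4691 0.285  0.4831] cam-tcp z 0.17954094537375587
0.057426836 0.14702825 minz-tcp [0.049  0.0562 0.0687] [[248, 147], [248, 148], [248, 149]]
w5 cam [ 0.4344 -0.2723  0.2904] cam-tcp z 0.17893045198809726
0.057495445 0.15577859 minz-tcp [0.0393 0.0488 0.066 ] [[239, 189], [239, 190], [239, 191]]
w6 cam [ 0.4329 -0.2712  0.2881] cam-tcp z 0.17932639049862098
0.05752137 0.15174295 minz-tcp [0.0393 0.0509 0.0745] [[236, 240], [236, 241], [236, 242]]
w4 cam [ 0.4397 -0.2748  0.2989] cam-tcp z 0.17794095922363296
0.057383407 0.15216783 minz-tcp [0.0386 0.0503 0.0743] [[236, 240], [236, 241], [236, 242]]
7 184 191 [[0.522, -0.237, 0.507, 37, 38, 23], [0.514, -0.236, 0.505, 36, 37, 22], [0.508, -0.232, 0.505, 37, 38, 23]]
8 182 187 [[0.526, -0.239, 0.505, 38, 39, 24], [0.519, -0.237, 0.504, 37, 39, 22]]
9 184 189 [[0.522, -0.236, 0.502, 39, 40, 24]]
11 176 197 [[0.519, -0.286, 0.484, 39, 39, 27]]
18 177 177 [[0.52, -0.284, 0.468, 35, 32, 18]]
25 178 178 [[0.523, -0.279, 0.453, 34, 37, 27]]
30 199 199 [[0.485, -0.24, 0.443, 28, 30, 18]]
31 179 199 [[0.523, -0.279, 0.437, 29, 30, 17
[... 7305 characters left out ...]
.512, -0.253, 0.115, 2, 27, 74], [0.499, -0.256, 0.107, 5, 28, 75], [0.488, -0.256, 0.103, 3, 27, 76]]
136 196 206 [[0.531, -0.25, 0.122, 2, 28, 76], [0.515, -0.261, 0.108, 7, 32, 81], [0.508, -0.254, 0.109, 2, 28, 74], [0.496, -0.255, 0.103, 2, 27, 74]]
137 196 204 [[0.532, -0.25, 0.118, 1, 28, 76], [0.515, -0.255, 0.108, 2, 28, 80], [0.505, -0.253, 0.104, 2, 28, 75]]
138 196 202 [[0.532, -0.251, 0.113, 1, 27, 75], [0.518, -0.258, 0.103, 3, 30, 81], [0.511, -0.251, 0.104, 1, 27, 76]]
139 196 200 [[0.532, -0.253, 0.109, 0, 27, 74], [0.52, -0.253, 0.103, 3, 29, 77]]
140 196 199 [[0.532, -0.253, 0.105, 1, 27, 74], [0.522, -0.251, 0.101, 0, 27, 74]]
141 197 198 [[0.529, -0.252, 0.1, 2, 27, 74]]
```

The wrist and scene depth both put the real fingertips about 39 mm behind the reported TCP: tips at z≈0.148 while the state says 0.109. The lateral position agrees. So the gripper closed above the rim, and every z target needs a −39 mm shift. Tips are clear of the rim, so I'll reopen and descend.

```bash
python3 -m creep '{"linear":[[0,0,-2],[0,0,0],[0,0,0],[0,0,0]],"turn":[[0,0,0],[0,0,0],[0,0,0],[0,0,0]],"hand":[60,60,60,60]}'
python3 - <<'E'
from h import *
settle(3); togo([.505,-.260,.070],98.5)
E
```

```text
time: 8.02
tool_pos: [0.5056, -0.2603, 0.1111]
tcp_rot: [-0.234, 3.132, -0.001]
force: [0.3, 0.2, -0.3]
grip_width: 0.0476
t 8.17 pos [ 0.5055 -0.2603  0.111 ] yawy 98.54 z [ 0.001  -0.0004 -1.    ] F [0.2 1.1 0.5] w 0.0512 q [-0.48  0.3  -0.26  1.01  0.   -0.62]
linear mm [ 0.5  0.4 41. ]
turn [-0.001  0.001  0.001] after-turn linear [ 0.5  0.3 41. ]
```

```bash
python3 -m creep '{"linear":[[0.5,0,20],[0,0,21]],"turn":[[0,0,0],[0,0,0]],"hand":[60,60]}'
python3 - <<'E'
from h import *
settle(3); togo([.505,-.260,.070],98.5); shot("wrist","w7")
E
```

```text
time: 8.33
tool_pos: [0.5088, -0.2623, 0.0737]
tcp_rot: [-0.233, 3.125, -0.008]
force: [-0.1, -0.5, 0.0]
grip_width: 0.0513
t 8.48 pos [ 0.5066 -0.2611  0.0722] yawy 98.54 z [ 0.0039 -0.0019 -1.    ] F [ 0.7 -0.7  0.1] w 0.0511 q [-0.48  0.33 -0.31  0.92  0.   -0.63]
linear mm [1.5 1.4 2.2]
turn [-0.002  0.004  0.001] after-turn linear [1.5 1.4 2.2]
```

View pics/w7.png

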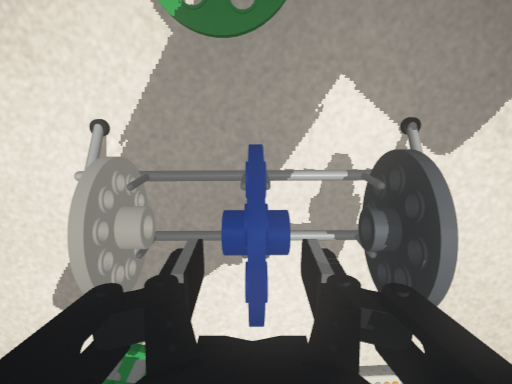

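Now the fingers straddle the plate (column 257, against a finger midpoint of 252). I'll nudge and close.

```bash
python3 -m creep '{"linear":[[1.5,1.5,2]],"turn":[[-0.002,0.004,0]],"hand":[0]}'
python3 - <<'E'
from h import *
settle(4); st(); settle(3); st(); settle(2); st()
E
```

```text
time: 8.62
tool_pos: [0.5068, -0.2608, 0.0726]
tcp_rot: [-0.234, 3.13, -0.004]
force: [0.3, 0.1, -1.2]
grip_width: 0.0407
t 8.82 pos [ 0.5064 -0.2605  0.0721] yawy 98.55 z [ 0.0023 -0.0018 -1.    ] F [-0.5  0.1  0.5] w 0.0105 q [-0.47  0.33 -0.31  0.92 -0.   -0.62]
t 8.97 pos [ 0.5063 -0.2604  0.072 ] yawy 98.56 z [ 0.0024 -0.0016 -1.    ] F [-0.5  1.8  4.4] w 0.007 q [-0.47  0.33 -0.31  0.92 -0.   -0.62]
t 9.07 pos [ 0.5063 -0.2604  0.072 ] yawy 98.56 z [ 0.0024 -0.0016 -1.    ] F [-0.8  0.6  5.7] w 0.0067 q [-0.47  0.33 -0.31  0.92 -0.   -0.62]
```

```bash
python3 -m creep '{"linear":[[0,0,-15],[0,0,-38],[0,0,-38],[0,0,-38]],"turn":[[0,0,0],[0,0,0],[0,0,0],[0,0,0]],"hand":[0,0,0,0]}'
python3 - <<'E'
from h import *
shot("wrist","w8"); settle(1); plan([.445,.157,.19],77,12)
E
```

```text
time: 9.4
tool_pos: [0.4987, -0.2573, 0.1942]
tcp_rot: [0.232, -3.117, -0.011]
force: [1.4, 0.5, -2.7]
grip_width: 0.0069
t 9.5 pos [ 0.5034 -0.2596  0.2003] yawy 98.52 z [-0.0047 -0.     -1.    ] F [ 0.3  0.5 -0.4] w 0.0068 q [-0.47  0.25 -0.12  1.21 -0.   -0.62]
[[0, 35, 1], [1, 35, 1], [2, 35, 1], [3, 35, 1], [4, 35, 1], [5, 35, 1], [6, 35, 1], [7, 34, 1], [8, 34, 1], [9, 34, 1], [10, 33, 1], [12, 33, 1]] turnz each 0.031
```

View pics/w8.png

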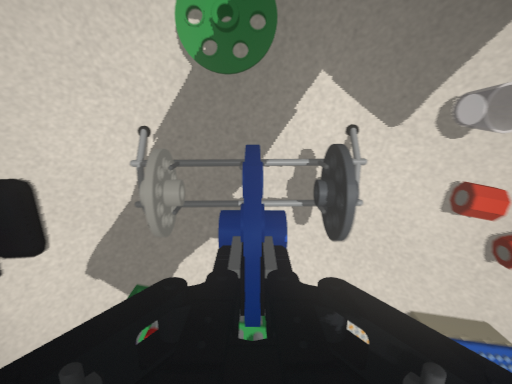

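The disc is lifted clear and held. Now I'll carry it to the shaft.

```bash
python3 -m creep '{"linear":[[0,35,0],[1,35,0],[2,35,0],[3,35,0],[4,35,1],[5,35,1],[6,35,1],[7,34,1]],"turn":[[0,0,0.031],[0,0,0.031],[0,0,0.031],[0,0,0.031],[0,0,0.031],[0,0,0.031],[0,0,0.031],[0,0,0.031]],"hand":[0,0,0,0,0,0,0,0]}'
python3 - <<'E'
from h import *
settle(1); plan([.445,.157,.150],77,5)
E
```

```text
time: 10.17
tool_pos: [0.4658, 0.0208, 0.1917]
tcp_rot: [-0.196, -3.133, 0.009]
force: [0.2, -0.1, -1.3]
grip_width: 0.0072
t 10.22 pos [0.4646 0.0267 0.1912] yawy 83.02 z [-0.004  -0.0004 -1.    ] F [-1.   6.1 -1.8] w 0.0069 q [ 0.06  0.07 -0.36  1.15 -0.    0.18]
[[7, 25, 8], [8, 25, 8], [8, 25, 8], [9, 25, 8], [9, 25, 8]] turnz each 0.021
```

```bash
python3 -m creep '{"linear":[[7,25,8],[8,25,8],[8,25,8],[9,20,8],[5,12,6]],"turn":[[0,0,0.021],[0,0,0.021],[0,0,0.021],[0,0,0.021],[0,0,0.021]],"hand":[0,0,0,0,0]}'
python3 - <<'E'
from h import *
settle(3); st(); shot("wrist","w9"); shot("side","sd9"); shot("scene","s9"); togo([.4457,.161,.1005],77)
a=cv2.imread("pics/sd9.png")[120:360,180:400]; b=cv2.imread("pics/s9.png")[130:330,230:430]
cv2.imwrite("pics/x9.png",np.hstack([cv2.resize(a,(400,436),interpolation=2),cv2.resize(b,(400,436),interpolation=2)]))
lm("side","blue_disc"); lm("scene","blue_disc"); lm("wrist","blue_disc","shaft_tip")
E
```

```text
time: 10.63
tool_pos: [0.4432, 0.1432, 0.1496]
tcp_rot: [-0.358, -3.118, 0.004]
force: [-0.8, -0.1, -1.0]
grip_width: 0.0068
t 10.78 pos [0.4434 0.1417 0.1499] yawy 77.02 z [-0.0036 -0.0037 -1.    ] F [ 0.6  0.8 -1.8] w 0.0068 q [ 0.31  0.09 -0.43  1.06 -0.    0.54]
t 10.93 pos [0.4448 0.1407 0.1511] yawy 76.84 z [-0.0014 -0.003  -1.    ] F [-0.  -0.5 -0.1] w 0.007 q [ 0.31  0.09 -0.43  1.06 -0.    0.54]
linear mm [ 3.7 20.1 50.6]
turn [-0.003 -0.001 -0.003] after-turn linear [ 3.7 20.  50.6]
side blue_disc [([0.4474, 0.1424, 0.1628], 0.76), ([0.712, 0.0668, -0.0018], 0.43)]
scene blue_disc [([0.4488, 0.1413, 0.1644], 0.62)]
wrist blue_disc [([0.4488, 0.14, 0.1624], 0.76)]
wrist shaft_tip [([0.462, 0.2191, 0.1095], 0.93)]
```

View pics/w9.png

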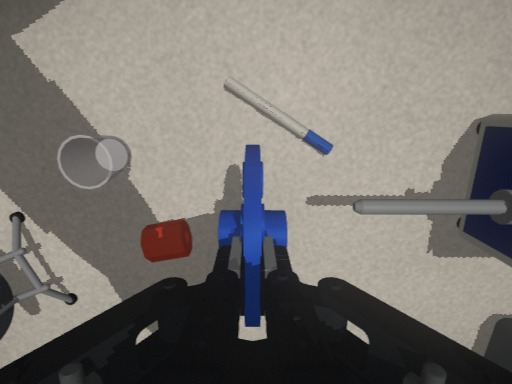

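View pics/x9.png

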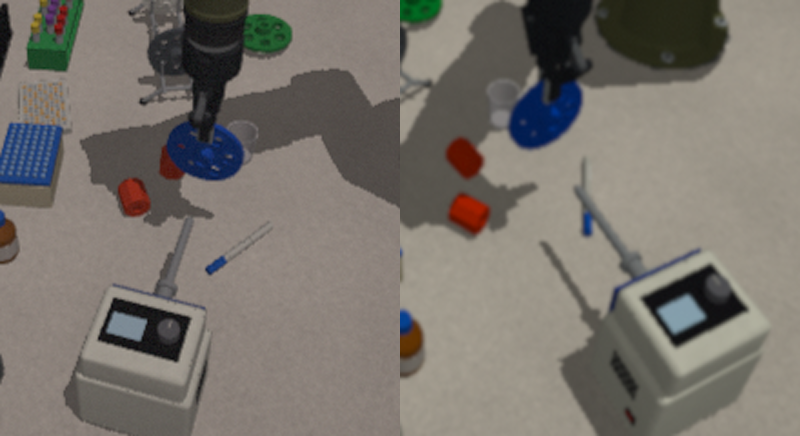

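The held disc and the shaft tip (358,207) both show in the wrist view. I'll fit the hub and shaft axes in the tool frame.

```bash
cat >> h.py <<'E'
from scipy.optimize import least_squares
def toolcloud(nm,s,R):
    z=np.load(f"pics/{nm}.npz"); m={k:z[k] for k in z.files}; P=cloud(z["d"],m); return (P-s["tool_pos"])@R*1000,z["p"].astype(int),m
def circ(B,r):
    f=lambda q: np.hypot(B[:,0]-q[0],B[:,1]-q[1])-r
    q0=[np.median(B[:,0]),B[:,1].min()+r]
    q=least_squares(f,q0,loss="soft_l1",f_scale=.7); return q.x,np.abs(q.fun).mean()
def hubfit(T,p,col="blue"):
    c=(p[...,2]>p[...,0]+30) if col=="blue" else (abs(p[...,2]-p[...,0])<40)&(p[...,0]>60)
    for lo,hi in [(-19,-6),(6,19)]:
        k=c&(T[...,1]>lo)&(T[...,1]<hi)&(abs(T[...,0])<30)&(T[...,2]>-60)&(T[...,2]<30)
        B=T[k]; 
        if len(B)>20: print("hub side",lo,len(B),"y",B[:,1].min().round(1),B[:,1].max().round(1),"center x,z (tool mm)",*circ(B[:,[0,2]],14))
def shaftfit(T,rng,zc,xc=0):
    k=(T[...,1]>rng[0])&(T[...,1]<rng[1])&(abs(T[...,2]-zc)<20)&(abs(T[...,0]-xc)<20)
    B=T[k]; n=len(B)
    f=lambda q: np.hypot(B[:,0]-q[0]-q[2]*B[:,1],(B[:,2]-q[1]-q[3]*B[:,1]))-6
    q=least_squares(f,[np.median(B[:,0]),B[:,2].min()+6,0,0],loss="soft_l1",f_scale=.5)
    print("shaft",n,q.x,"res",np.abs(q.fun).mean(),"ymin",B[:,1].min()); return q.x
E
python3 - <<'E'
from h import *
s,R=st(); s=dict(s)
T,p,m=toolcloud("w9",s,R)
hubfit(T,p)
shaftfit(T,(82,150),45)
E
```

```text
t 11.13 pos [0.4449 0.1409 0.1513] yawy 76.8 z [-0.0011 -0.0025 -1.    ] F [-0.7 -0.2 -1.3] w 0.0067 q [ 0.31  0.09 -0.43  1.06 -0.    0.54]
hub side -19 649 y -19.0 -6.4 center x,z (tool mm) [ 20.07   -28.2109] 2.1007221631689426
hub side 6 652 y 6.4 19.0 center x,z (tool mm) [ 19.5089 -28.9883] 1.9645909515241382
shaft 1336 [ 3.9143 41.5073  0.0041 -0.0038] res 0.44067968769718324 ymin 82.00897454592017
```

Run:
```python
from h import *
s,R=st()
T,p,m=toolcloud("w9",s,R)
c=(p[...,2]>p[...,0]+30)
for lo,hi in [(-19,-7),(7,19)]:
    k=c&(T[...,1]>lo)&(T[...,1]<hi)&(abs(T[...,0])<30)&(T[...,2]>-60)&(T[...,2]<30)
    B=T[k]
    for x0 in range(-30,30,4):
        q=B[(B[:,0]>=x0)&(B[:,0]<x0+4)]
        if len(q)>2: print(lo,x0+2,len(q),np.percentile(q[:,2],[0,10,50,100]).round(1))
    Bx=B[(B[:,2]>-27)&(B[:,2]<-4)]; print(circ(Bx[:,[0,2]],14))
k=c&(abs(T[...,1])<3); B=T[k]; print("rim",len(B),B.min(0),B.max(0)); print(circ(B[(B[:,0]<45)][:,[0,2]],54))
```

```text
t 11.13 pos [0.4449 0.1409 0.1513] yawy 76.8 z [-0.0011 -0.0025 -1.    ] F [-0.7 -0.2 -1.3] w 0.0067 q [ 0.31  0.09 -0.43  1.06 -0.    0.54]
-19 0 21 [-22.4 -22.3 -22.1 -21.2]
-19 4 81 [-23.5 -23.1 -22.5 -20.7]
-19 8 159 [-42.  -22.4 -21.4 -19.1]
-19 12 180 [-21.9 -20.3 -18.9 -15.5]
-19 16 207 [-18.4 -16.3 -13.2  -4.6]
(array([ 2.774 , -8.4554]), np.float64(0.42306055958369587))
7 0 21 [-23.2 -22.7 -22.1 -21.2]
7 4 86 [-23.8 -23.2 -22.5 -21.2]
7 8 152 [-43.9 -22.7 -21.5 -19.4]
7 12 189 [-48.1 -20.9 -19.2 -15.7]
7 16 203 [-47.2 -16.9 -13.7  -5.7]
(array([ 2.9472, -8.5094]), np.float64(0.43612700862387566))
rim 2377 [-34.8441  -2.9974 -64.3143] [56.9353  2.9967 -9.1735]
(array([ 2.8946, -8.4758]), np.float64(0.42269194351028316))
```

Disc centre in the tool frame is (2.9, 0, −8.5) mm from both the hub and rim fits. The shaft axis is at (4.2, ·, 41.2) near the tip. So I need +1.3 in x and +49.7 in z, with the tip 80 mm ahead in y.

```bash
python3 -m creep '{"linear":[[1,8,25],[0.5,15,25]],"turn":[[-0.004,0,-0.004],[0,0,0]],"hand":[0,0]}'
cat > rel.py <<'E'
from h import *
import sys
def rel(nm,disc=True,col="blue",r=54,z0=41.5,shaft=(None,None),n=4,z=None):
    settle(n); s,R=st(); shot("wrist",nm); T,p,m=toolcloud(nm,s,R)
    if disc:
        c=(p[...,2]>p[...,0]+30) if col=="blue" else (abs(p[...,2]-p[...,0])<45)&(p[...,0]>75)
        for lo,hi in [(-19,-7),(7,19)]:
            k=c&(T[...,1]>lo)&(T[...,1]<hi)&(abs(T[...,0])<30)&(T[...,2]>-27)&(T[...,2]<-4); B=T[k]
            if len(B)>20: print("hub",lo,len(B),*circ(B[:,[0,2]],14))
        k=c&(abs(T[...,1])<3)&(T[...,0]<45)&(T[...,2]<5)&(T[...,2]>-75); B=T[k]; print("rim",len(B),*circ(B[:,[0,2]],r))
    if shaft[0] is not None: shaftfit(T,shaft,z0,3)
    t=(np.array([.4592,.2194,.1105])-s["tool_pos"])@R*1000; print("tip in tool",t)
    return T,p,s,R
E
python3 - <<'E'
from rel import *
rel("w10",shaft=(64,150),z0=-8.5)
E
```

```text
time: 11.3
tool_pos: [0.4534, 0.1627, 0.1056]
tcp_rot: [0.36, 3.112, 0.007]
force: [-0.0, 0.3, -1.3]
grip_width: 0.007
t 11.5 pos [0.452  0.1631 0.1052] yawy 76.94 z [ 0.006   0.0024 -1.    ] F [-0.2  0.5 -1.2] w 0.007 q [ 0.35  0.14 -0.48  0.95  0.    0.57]
hub -19 604 [ 1.2602 -9.9113] 0.41866953696379566
hub 7 657 [  1.3637 -10.0053] 0.45363919351771653
rim 2005 [ 1.4111 -9.8807] 0.4196569997101943
shaft 2614 [ 6.0853 -4.7919  0.0003  0.0038] res 0.3998146042379649 ymin 64.02893375228378
tip in tool [ 5.7013 56.5051 -5.1254]
```

View pics/w10.png

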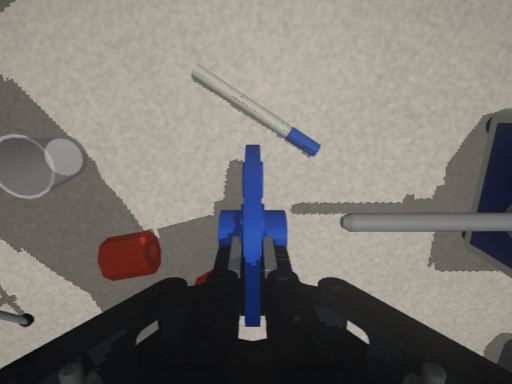

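```bash
python3 -m creep '{"linear":[[4.7,16,5]],"turn":[[0.004,0.004,0]],"hand":[0]}'
python3 - <<'E'
from rel import *
rel("w11",shaft=(45,130),z0=-9)
E
```

```text
time: 11.63
tool_pos: [0.4527, 0.1779, 0.1027]
tcp_rot: [0.362, 3.116, -0.001]
force: [-0.3, -1.0, -1.4]
grip_width: 0.007
t 11.83 pos [0.4523 0.1796 0.1019] yawy 76.94 z [ 0.0038 -0.0002 -1.    ] F [-0.1 -0.2 -1.4] w 0.007 q [ 0.38  0.16 -0.46  0.94 -0.    0.61]
hub -19 609 [ 1.4208 -9.7633] 0.4225202630305359
hub 7 653 [ 1.3285 -9.9272] 0.4370991721978416
rim 2005 [ 1.4004 -9.8455] 0.4302232376832354
shaft 2632 [ 2.522  -7.955   0.0005 -0.0001] res 0.4081550512523603 ymin 45.00301527335707
tip in tool [ 2.1962 40.3557 -8.5633]
```

```bash
python3 -m creep '{"linear":[[1.5,12,2.6]],"turn":[[0,0.003,0]],"hand":[0]}'
python3 - <<'E'
from rel import *
rel("w12",shaft=(35,120),z0=-9,n=3)
E
```

```text
time: 11.97
tool_pos: [0.4534, 0.1899, 0.1]
tcp_rot: [0.361, 3.119, -0.001]
force: [0.2, 0.1, -1.7]
grip_width: 0.0068
t 12.12 pos [0.4537 0.1918 0.0994] yawy 76.95 z [ 0.0012  0.0006 -1.    ] F [ 0.  -0.7 -1.6] w 0.0072 q [ 0.4   0.17 -0.45  0.94  0.    0.63]
hub -19 611 [ 1.3169 -9.8365] 0.4211716110982461
hub 7 654 [ 1.3407 -9.9502] 0.40575142616723125
rim 2012 [ 1.4099 -9.8636] 0.4326735524477474
shaft 2797 [  1.2826 -10.5945   0.0003   0.0013] res 0.3907100126802463 ymin 35.01429370073248
tip in tool [  0.9004  28.1029 -11.1041]
```

```bash
python3 -m creep '{"linear":[[0,14,-0.5],[0,18,0]],"turn":[[0.001,0,0],[0,0,0]],"hand":[0,0]}'
python3 - <<'E'
from rel import *
rel("w13",shaft=(24,90),z0=-9,n=3)
E
```

```text
time: 12.33
tool_pos: [0.4599, 0.221, 0.0997]
tcp_rot: [-0.363, -3.12, 0.004]
force: [0.2, -0.4, -1.7]
grip_width: 0.0065
t 12.48 pos [0.4602 0.2221 0.0995] yawy 76.93 z [-0.0003 -0.0024 -1.    ] F [ 0.1 -0.9 -1.3] w 0.0072 q [ 0.45  0.21 -0.41  0.95 -0.    0.68]
hub -19 611 [ 1.3384 -9.8292] 0.403779326160965
hub 7 656 [ 1.3393 -9.8577] 0.4425995069196541
rim 2007 [ 1.432  -9.8551] 0.43283984145431104
shaft 2172 [  0.7664 -10.4192   0.0011  -0.002 ] res 0.3926560695141854 ymin 24.01327174014617
tip in tool [  0.378   -2.8815 -10.9524]
```

View pics/w13.png

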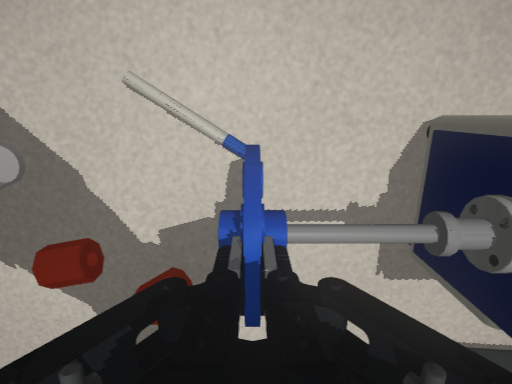

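The shaft is in the bore, with no contact force. I'll continue toward the collar.

```bash
python3 -m creep '{"linear":[[-0.6,20,-0.4],[0,25,0],[0,20,0]],"turn":[[-0.002,0,-0.001],[0,0,0],[0,0,0]],"hand":[0,0,0]}'
python3 - <<'E'
from rel import *
rel("w14",shaft=(24,45),z0=-9,n=3)
E
```

```text
time: 12.78
tool_pos: [0.4734, 0.281, 0.0991]
tcp_rot: [-0.365, -3.118, 0.009]
force: [0.2, 0.2, -0.9]
grip_width: 0.0067
t 12.93 pos [0.4733 0.2811 0.0989] yawy 76.78 z [-0.0032 -0.0054 -1.    ] F [-0.1 -0.  -2.1] w 0.0069 q [ 0.54  0.28 -0.31  0.98 -0.    0.77]
hub -19 612 [ 1.3165 -9.8023] 0.4319765673585728
hub 7 657 [ 1.299  -9.8945] 0.43122353930856655
rim 2011 [ 1.4499 -9.848 ] 0.42069773356628487
shaft 689 [  0.2637 -11.1251   0.0052  -0.0034] res 0.3723856298502193 ymin 24.060884614700257
tip in tool [ -0.3303 -63.4145 -11.222 ]
```

```bash
python3 -m creep '{"linear":[[-0.8,12,-0.8],[0,12,0]],"turn":[[-0.004,0,-0.003],[0,0,0]],"hand":[0,0]}'
python3 - <<'E'
from rel import *
rel("w15",n=3)
E
```

```text
time: 13.15
tool_pos: [0.4781, 0.3008, 0.0992]
tcp_rot: [-0.362, -3.116, 0.007]
force: [0.7, 1.8, -1.6]
grip_width: 0.0069
t 13.3 pos [0.4782 0.3017 0.0991] yawy 76.85 z [-0.0045 -0.0043 -1.    ] F [-0.2 -0.5 -1. ] w 0.0068 q [ 0.56  0.31 -0.28  0.99 -0.    0.79]
hub -19 612 [ 1.3162 -9.8327] 0.4444092670451734
hub 7 655 [ 1.309  -9.9188] 0.4194522922330044
rim 2027 [ 1.4557 -9.839 ] 0.4262077713753679
tip in tool [ -0.1792 -84.4996 -11.0019]
```

```bash
python3 -m creep '{"linear":[[-0.5,9,-0.5],[0,3,0]],"turn":[[-0.003,0,0],[0,0,0]],"hand":[0,0]}'
python3 -c "
from rel import *
rel('w16',n=3)"
```

```text
time: 13.52
tool_pos: [0.4809, 0.3121, 0.0994]
tcp_rot: [-0.361, -3.116, 0.005]
force: [-0.9, -4.1, 0.8]
grip_width: 0.0066
t 13.67 pos [0.4804 0.3118 0.0991] yawy 76.79 z [-0.0054 -0.0031 -1.    ] F [ 0.2  0.  -1.1] w 0.0065 q [ 0.58  0.32 -0.26  1.    0.    0.81]
hub -19 612 [ 1.3283 -9.8621] 0.41431570332074175
hub 7 659 [ 1.3058 -9.852 ] 0.436706796169026
rim 2021 [ 1.363  -9.8202] 0.42274967624737464
tip in tool [ -0.3695 -94.828  -10.9923]
```

View pics/w16.png

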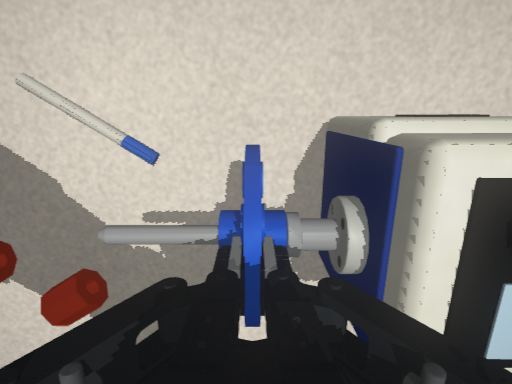

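The blue hub is at the collar (col 288). I'll give one more small push to confirm contact by force.

```bash
python3 -m creep '{"linear":[[0,4,0]],"turn":[[0,0,0]],"hand":[0]}'
python3 -c "
from rel import *
st(); settle(2); st()"
```

```text
time: 13.8
tool_pos: [0.4806, 0.3124, 0.0989]
tcp_rot: [-0.362, -3.116, 0.015]
force: [-3.7, -16.4, 7.3]
grip_width: 0.0067
t 13.8 pos [0.4806 0.3124 0.0989] yawy 76.73 z [-0.0061 -0.009  -0.9999] F [ -3.7 -16.4   7.3] w 0.0067 q [ 0.58  0.33 -0.25  1.   -0.    0.81]
t 13.9 pos [0.4805 0.3122 0.0988] yawy 76.73 z [-0.0063 -0.0098 -0.9999] F [-2.  -9.4  3.9] w 0.0067 q [ 0.58  0.33 -0.25  1.   -0.    0.81]
```

```bash
python3 -m creep '{"linear":[[0,-0.5,0],[0,0,0],[0,0,0]],"turn":[[0,0,0],[0,0,0],[0,0,0]],"hand":[40,40,40]}'
python3 - <<'E'
from h import *
settle(2); s,R=st(); shot("wrist","w17")
E
```

```text
time: 14.15
tool_pos: [0.4805, 0.3113, 0.0991]
tcp_rot: [-0.364, -3.115, 0.016]
force: [-0.0, 0.2, 1.0]
grip_width: 0.0341
t 14.25 pos [0.4805 0.3114 0.0991] yawy 76.69 z [-0.0061 -0.0098 -0.9999] F [ 0.4  0.3 -0.5] w 0.0342 q [ 0.58  0.33 -0.25  1.   -0.    0.81]
```

View pics/w17.png

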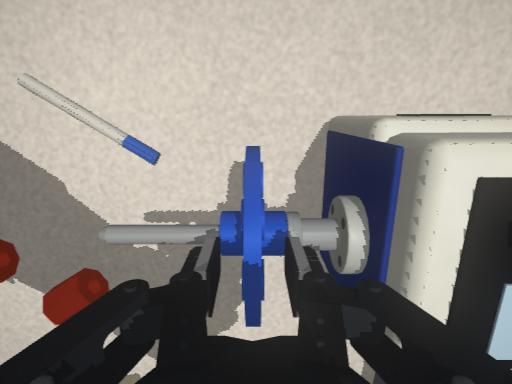

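The blue disc is released and sitting against the collar. I'll go up and travel to the white disc.

```bash
python3 -m creep '{"linear":[[0,0,-20],[0,0,-38],[0,-3,-38]],"turn":[[0.005,0.002,0],[0,0,0],[0,0,0]],"hand":[40,40,40]}'
python3 - <<'E'
from h import *
settle(1); plan([.518,-.3464,.16],98.5,18)
E
```

```text
time: 14.55
tool_pos: [0.4754, 0.3072, 0.189]
tcp_rot: [-0.361, -3.1, 0.038]
force: [0.4, 0.3, 0.2]
grip_width: 0.0341
t 14.6 pos [0.4786 0.3088 0.1972] yawy 76.72 z [-0.014  -0.0169 -0.9998] F [0.5 0.4 4.8] w 0.0341 q [ 0.58  0.27 -0.09  1.22 -0.01  0.81]
[[-10, -35, 2], [-10, -35, 2], [-9, -35, 2], [-8, -36, 2], [-8, -36, 2], [-7, -36, 2], [-6, -36, 2], [-5, -36, 2], [-4, -36, 2], [-4, -36, 2], [-3, -36, 2], [-2, -36, 2], [-1, -36, 2], [-1, -36, 2], [0, -36, 2], [1, -36, 2], [2, -36, 2], [2, -36, 2]] turnz each -0.021
```

```bash
python3 -m creep '{"linear":[[-10,-36,1],[-10,-36,1],[-9,-36,1],[-8,-36,1],[-8,-36,1],[-7,-36,1],[-6,-36,1],[-5,-36,1]],"turn":[[0.008,0.006,-0.021],[0.006,0.004,-0.021],[0,0,-0.021],[0,0,-0.021],[0,0,-0.021],[0,0,-0.021],[0,0,-0.021],[0,0,-0.021]],"hand":[50,50,50,50,50,50,50,50]}'
python3 -m creep '{"linear":[[-4,-36,2],[-4,-36,2],[-3,-36,2],[-2,-36,2],[-1,-36,2],[-1,-36,2],[0,-36,2],[1,-30,2]],"turn":[[0,0,-0.021],[0,0,-0.021],[0,0,-0.021],[0,0,-0.021],[0,0,-0.021],[0,0,-0.021],[0,0,-0.021],[0,0,-0.021]],"hand":[50,50,50,50,50,50,50,50]}'
python3 - <<'E'
from h import *
settle(2); togo([.518,-.3464,.13],98.5); shot("wrist","w18")
E
```

```text
time: 15.27
tool_pos: [0.5043, 0.0146, 0.2015]
tcp_rot: [-0.064, -3.132, 0.028]
force: [0.6, 0.2, -0.1]
grip_width: 0.0425
time: 15.93
tool_pos: [0.5302, -0.2827, 0.1918]
tcp_rot: [-0.213, 3.134, -0.029]
force: [-0.3, 0.2, 0.6]
grip_width: 0.0431
t 16.03 pos [ 0.53   -0.2845  0.1911] yawy 97.5 z [ 0.001  -0.019  -0.9998] F [ 0.8 -0.  -0.3] w 0.0429 q [-0.48  0.31 -0.06  1.19 -0.02 -0.61]
linear mm [ 19.9 -58.7  62.3]
turn [-0.019 -0.002 -0.017] after-turn linear [ 21.1 -59.5  61.1]
```

View pics/w18.png

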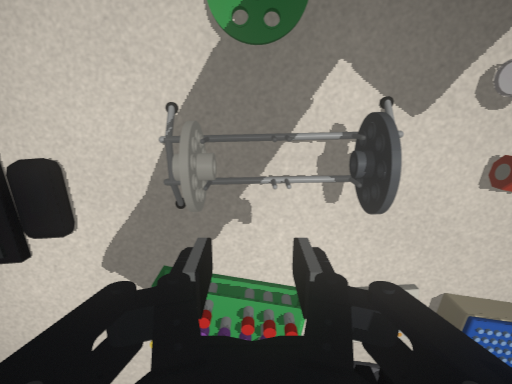

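```bash
python3 -m creep '{"linear":[[8,-25,15],[8,-25,15],[4,-12,15],[0,0,0]],"turn":[[-0.019,-0.002,-0.017],[0,0,0],[0,0,0],[0,0,0]],"hand":[50,50,50,50]}'
python3 - <<'E'
from h import *
settle(4); togo([.518,-.3464,.056],98.5); shot("wrist","w19")
E
```

```text
time: 16.42
tool_pos: [0.5213, -0.3446, 0.1466]
tcp_rot: [-0.241, 3.128, 0.005]
force: [-0.9, 0.7, -0.4]
grip_width: 0.0429
t 16.62 pos [ 0.5237 -0.3433  0.1506] yawy 98.98 z [ 0.0088  0.0015 -1.    ] F [ 0.1 -0.1  0.6] w 0.0426 q [-0.58  0.38 -0.06  1.13  0.01 -0.74]
linear mm [ 6.9 -2.2 94.6]
turn [0.    0.009 0.008] after-turn linear [ 6.1 -2.2 94.6]
```

View pics/w19.png

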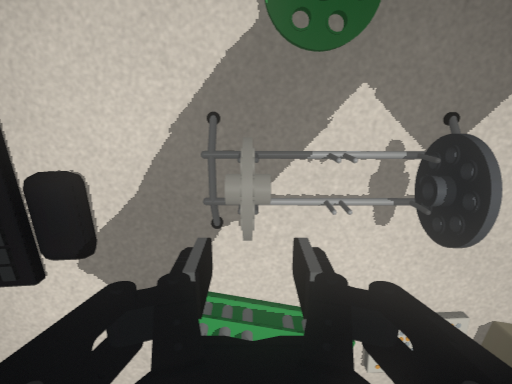

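```bash
python3 -m creep '{"linear":[[6,-2,30],[0,0,32]],"turn":[[0,0.009,0.008],[0,0,0]],"hand":[50,50]}'
python3 - <<'E'
from h import *
settle(3); togo([.518,-.3464,.056],98.5); shot("wrist","w20")
E
```

```text
time: 16.83
tool_pos: [0.5255, -0.3481, 0.0974]
tcp_rot: [-0.237, 3.119, -0.016]
force: [0.1, 0.0, -1.5]
grip_width: 0.0428
t 16.98 pos [ 0.5229 -0.3461  0.0946] yawy 98.71 z [ 0.0077 -0.0044 -1.    ] F [0.3 0.3 0.5] w 0.0426 q [-0.59  0.41 -0.14  1.01  0.   -0.74]
linear mm [ 5.1  0.6 38.6]
turn [-0.006  0.007  0.004] after-turn linear [ 4.9  0.4 38.6]
```

View pics/w20.png

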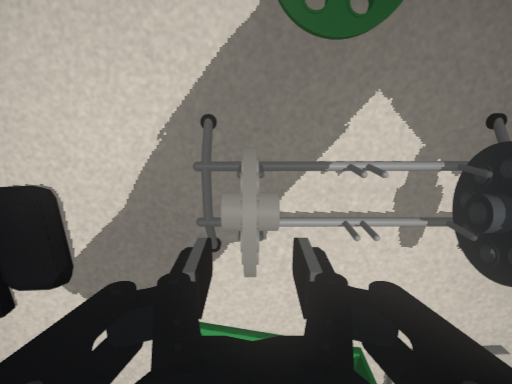

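```bash
python3 -m creep '{"linear":[[5,0,20],[0,0,19]],"turn":[[-0.006,0.007,0.004],[0,0,0]],"hand":[50,50]}'
python3 - <<'E'
from h import *
settle(3); togo([.518,-.3464,.056],98.5)
E
```

```text
time: 17.2
tool_pos: [0.5247, -0.3504, 0.0653]
tcp_rot: [-0.233, 3.121, -0.013]
force: [-0.7, 0.2, -1.2]
grip_width: 0.0428
t 17.35 pos [ 0.5239 -0.3496  0.0642] yawy 98.55 z [ 0.0103 -0.006  -0.9999] F [-0.7  1.2  0.7] w 0.0426 q [-0.59  0.44 -0.18  0.95  0.   -0.74]
linear mm [5.4 4.1 8.1]
turn [-0.007  0.009  0.001] after-turn linear [5.4 4.  8.2]
```

```bash
python3 -m creep '{"linear":[[5.5,4,8]],"turn":[[-0.007,0.009,0]],"hand":[50]}'
python3 - <<'E'
from h import *
settle(3); togo([.518,-.3464,.056],98.5); shot("wrist","w21")
E
```

```text
time: 17.43
tool_pos: [0.5203, -0.3478, 0.0594]
tcp_rot: [-0.234, 3.128, -0.006]
force: [0.3, -0.1, 0.3]
grip_width: 0.0427
t 17.58 pos [ 0.518  -0.3464  0.0568] yawy 98.56 z [ 0.0004 -0.0006 -1.    ] F [-0.7 -0.2  0.7] w 0.0426 q [-0.59  0.44 -0.19  0.94 -0.   -0.74]
linear mm [-0.   0.   0.8]
turn [-0.001  0.     0.001] after-turn linear [-0.   0.   0.8]
```

View pics/w21.png

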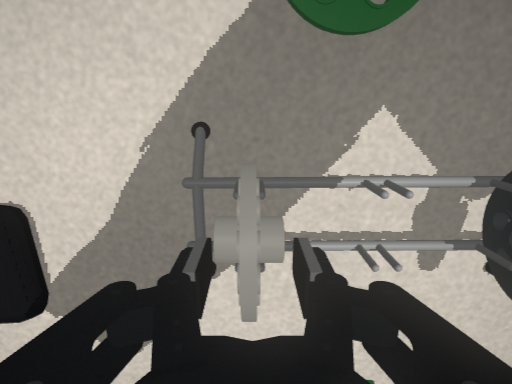

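```bash
python3 -m creep '{"linear":[[0,-1,0.5]],"turn":[[0,0,0]],"hand":[0]}'
python3 - <<'E'
from h import *
settle(6); st()
E
```

```text
time: 17.72
tool_pos: [0.5186, -0.3477, 0.057]
tcp_rot: [-0.234, 3.131, -0.002]
force: [0.2, 0.1, -0.7]
grip_width: 0.0318
t 18.02 pos [ 0.5186 -0.3478  0.0568] yawy 98.55 z [ 0.0014 -0.0011 -1.    ] F [-0.2  0.1  1.9] w 0.0067 q [-0.59  0.44 -0.19  0.94 -0.   -0.74]
```

```bash
python3 -m creep '{"linear":[[0,0,-15],[0,0,-38],[0,0,-38],[0,0,-38],[0,0,-15]],"turn":[[0,0,0],[0,0,0],[0,0,0],[0,0,0],[0,0,0]],"hand":[0,0,0,0,0]}'
python3 - <<'E'
from h import *
settle(1); plan([.443,.145,.19],77,15)
E
```

```text
time: 18.43
tool_pos: [0.5138, -0.3466, 0.1987]
tcp_rot: [0.232, -3.122, -0.005]
force: [1.3, -1.3, -0.9]
grip_width: 0.0068
t 18.48 pos [ 0.5146 -0.3471  0.2002] yawy 98.51 z [-0.0089  0.0011 -1.    ] F [ 0.8 -0.3  1.6] w 0.0072 q [-0.59  0.36  0.03  1.25 -0.   -0.74]
[[0, 33, 1], [1, 33, 1], [2, 33, 1], [2, 33, 1], [3, 33, 1], [4, 33, 1], [5, 33, 1], [6, 33, 1], [6, 33, 1], [7, 32, 1], [8, 32, 1], [9, 32, 1], [10, 32, 1], [10, 31, 1], [11, 31, 1]] turnz each 0.025
```

```bash
python3 -m creep '{"linear":[[0,33,0],[1,34,0],[2,34,0],[2,34,0],[3,34,0],[4,34,0],[5,34,1],[6,34,1]],"turn":[[0,0.005,0.025],[0,0.003,0.025],[0,0,0.025],[0,0,0.025],[0,0,0.025],[0,0,0.025],[0,0,0.025],[0,0,0.025]],"hand":[0,0,0,0,0,0,0,0]}'
python3 -c "
from h import *
settle(1); plan([.443,.150,.14],77,7)"
```

```text
time: 19.15
tool_pos: [0.4758, -0.0748, 0.1953]
tcp_rot: [-0.114, -3.124, 0.007]
force: [0.5, 1.0, -0.6]
grip_width: 0.0073
t 19.2 pos [ 0.4742 -0.0689  0.195 ] yawy 86.02 z [-0.0169  0.0012 -0.9999] F [-2.6  4.6 -1.2] w 0.0067 q [-0.14  0.1  -0.31  1.18 -0.   -0.07]
[[7, 31, 8], [7, 31, 8], [8, 31, 8], [9, 30, 8], [9, 30, 8], [10, 30, 8], [11, 30, 8]] turnz each 0.022
```

```bash
python3 -m creep '{"linear":[[7,31,8],[7,31,8],[8,31,8],[9,30,8],[9,26,8],[10,18,8],[5,8,4]],"turn":[[0,0.008,0.022],[0,0.006,0.022],[0,0,0.022],[0,0,0.022],[0,0,0.022],[0,0,0.022],[0,0,0.022]],"hand":[0,0,0,0,0,0,0]}'
python3 - <<'E'
from rel import *
T,p,s,R=rel("w22",col="white",r=46,shaft=(80,130),z0=25,n=3)
togo([.4592-.2254*.06,.2194-.9743*.06,.0945],77)
E
```

```text
time: 19.78
tool_pos: [0.4372, 0.1199, 0.1395]
tcp_rot: [-0.355, -3.09, 0.004]
force: [-0.1, -0.2, -1.1]
grip_width: 0.0066
t 19.93 pos [0.4381 0.1181 0.1403] yawy 76.96 z [-0.0307 -0.0001 -0.9995] F [-0.3  0.2 -0.4] w 0.0068 q [ 0.26  0.1  -0.44  1.06  0.01  0.48]
hub -19 339 [  0.012  -15.9738] 0.38546107545782854
hub 7 349 [ -0.0356 -16.0469] 0.36776249809768347
rim 1934 [  0.0179 -16.1879] 0.40686569005525164
shaft 618 [-0.7487 36.1331  0.02   -0.0541] res 0.6812139256890385 ymin 103.08895397872075
tip in tool [  1.3891 103.6546  29.1271]
t 19.98 pos [0.4387 0.1176 0.1408] yawy 76.9 z [-0.0298  0.     -0.9996] F [-0.2 -0.2 -0.4] w 0.0068 q [ 0.26  0.1  -0.44  1.06  0.01  0.48]
linear mm [ 1.7 44.1 46. ]
turn [-0.007 -0.029 -0.002] after-turn linear [ 3.  43.8 46.3]
```

View pics/w22.png

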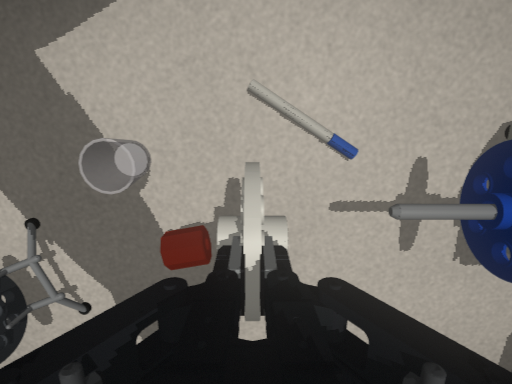

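```bash
python3 -m creep '{"linear":[[2,16,22],[1,16,22],[0,10,2]],"turn":[[-0.007,-0.029,-0.002],[0,0,0],[0,0,0]],"hand":[0,0,0]}'
python3 - <<'E'
from rel import *
T,p,s,R=rel("w23",col="white",r=46,shaft=(64,110),z0=-16,n=4)
E
```

```text
time: 20.23
tool_pos: [0.4488, 0.1564, 0.0961]
tcp_rot: [0.363, 3.113, 0.001]
force: [-0.4, -0.1, -1.1]
grip_width: 0.0072
t 20.43 pos [0.4505 0.1565 0.0993] yawy 76.72 z [ 0.0103  0.0004 -0.9999] F [-0.  -0.4 -1.5] w 0.007 q [ 0.34  0.14 -0.5   0.93 -0.    0.57]
hub -19 334 [  0.0043 -15.9201] 0.3812830278321674
hub 7 341 [ -0.0275 -15.9704] 0.36039552924788537
rim 1944 [  0.032  -16.2302] 0.4035435161689828
shaft 1477 [ 5.3179 -9.8904  0.0117 -0.0058] res 0.45741308571046574 ymin 64.03862666423716
tip in tool [  5.9075  63.2011 -11.0849]
```

```bash
python3 -m creep '{"linear":[[6,14,5.5],[1,12,1]],"turn":[[0,0.010,-0.004],[0,0,0]],"hand":[0,0]}'
python3 - <<'E'
from rel import *
T,p,s,R=rel("w24",col="white",r=46,shaft=(42,100),z0=-16,n=4)
E
```

```text
time: 20.65
tool_pos: [0.4511, 0.1813, 0.0951]
tcp_rot: [0.364, 3.118, 0.004]
force: [-0.4, -0.1, -1.0]
grip_width: 0.0067
t 20.85 pos [0.4515 0.1816 0.0952] yawy 76.8 z [ 0.0041  0.002  -1.    ] F [ 0.3  0.1 -0.4] w 0.007 q [ 0.38  0.16 -0.48  0.93  0.    0.61]
hub -19 325 [ -0.0902 -16.172 ] 0.3585556490807002
hub 7 345 [ -0.0719 -16.0633] 0.39377037980644636
rim 1934 [  0.0211 -16.2327] 0.41480689901202183
shaft 1945 [  1.4805 -14.7229   0.0015   0.0025] res 0.405606673078712 ymin 42.04702831276323
tip in tool [  1.0873  38.6452 -15.2074]
```

```bash
python3 -m creep '{"linear":[[1.8,12,1.4]],"turn":[[0.0025,0.003,-0.0015]],"hand":[0]}'
python3 - <<'E'
from rel import *
T,p,s,R=rel("w25",col="white",r=46,shaft=(32,90),z0=-16,n=4)
E
```

```text
time: 20.98
tool_pos: [0.4519, 0.1919, 0.094]
tcp_rot: [0.362, 3.12, -0.002]
force: [-0.2, 0.2, 0.0]
grip_width: 0.0066
t 21.18 pos [0.4523 0.1937 0.0937] yawy 76.9 z [ 0.0003  0.     -1.    ] F [ 0.3  0.1 -0.5] w 0.007 q [ 0.4   0.18 -0.46  0.93 -0.    0.63]
hub -19 336 [  0.0501 -15.9541] 0.3432687992195016
hub 7 347 [ -0.0107 -15.8679] 0.3679532569757794
rim 1921 [  0.0217 -16.2097] 0.41218469504713423
shaft 1953 [ -0.5765 -16.3318   0.0016   0.0008] res 0.3961299899980569 ymin 32.05734784364344
tip in tool [ -0.9061  26.6428 -16.8464]
```

Offsets are now under 0.6 mm, so I'll insert.

```bash
python3 -m creep '{"linear":[[-0.5,14,-0.3],[0,18,0]],"turn":[[0.001,0,-0.001],[0,0,0]],"hand":[0,0]}'
python3 - <<'E'
from rel import *
T,p,s,R=rel("w26",col="white",r=46,shaft=(23,50),z0=-16,n=3)
E
```

```text
time: 21.4
tool_pos: [0.459, 0.2228, 0.0938]
tcp_rot: [-0.362, -3.12, 0.005]
force: [-0.0, 0.4, -0.4]
grip_width: 0.0069
t 21.55 pos [0.4593 0.224  0.0936] yawy 76.93 z [-0.001  -0.0026 -1.    ] F [ 0.1  0.2 -0.8] w 0.0064 q [ 0.46  0.22 -0.42  0.94 -0.    0.68]
hub -19 351 [  0.0631 -15.8001] 0.3992946344775943
hub 7 336 [ -0.033  -15.8706] 0.3511433175523382
rim 1891 [  0.0506 -16.1581] 0.4205948702791165
shaft 914 [ -0.4684 -16.4275   0.0001   0.0013] res 0.40357118269675407 ymin 23.045614915598012
tip in tool [ -0.9143  -4.5302 -16.8518]
```

View pics/w26.png

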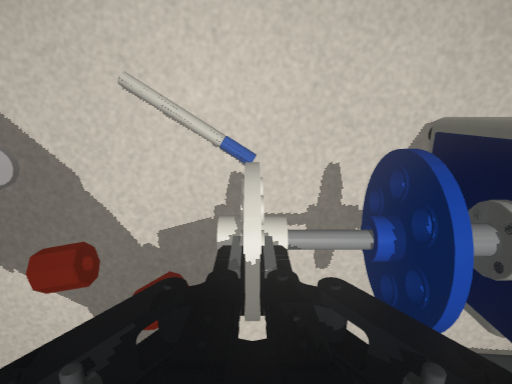

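```bash
python3 -m creep '{"linear":[[-0.3,18,-0.3],[0,20,0]],"turn":[[-0.001,0,-0.001],[0,0,0]],"hand":[0,0]}'
python3 - <<'E'
from rel import *
T,p,s,R=rel("w27",col="white",r=46,n=3)
E
```

```text
time: 21.77
tool_pos: [0.4662, 0.257, 0.0932]
tcp_rot: [-0.362, -3.118, 0.009]
force: [0.8, -0.5, -1.1]
grip_width: 0.0067
t 21.92 pos [0.4664 0.2579 0.0931] yawy 76.9 z [-0.0034 -0.0052 -1.    ] F [-0.1 -0.9 -2.5] w 0.0068 q [ 0.51  0.26 -0.36  0.96 -0.    0.74]
hub -19 340 [ -0.0138 -15.9924] 0.36534714615091557
hub 7 346 [ -0.0143 -15.9361] 0.38656020026549637
rim 1917 [  0.0229 -16.1524] 0.41348123872435527
tip in tool [ -1.6778 -39.278  -17.2088]
```

```bash
python3 -m creep '{"linear":[[-0.8,12,-0.8],[0,5,-0.3]],"turn":[[-0.005,0,0],[0,0,0]],"hand":[0,0]}'
python3 - <<'E'
from rel import *
T,p,s,R=rel("w28",col="white",r=46,n=3)
E
```

```text
time: 22.13
tool_pos: [0.4699, 0.272, 0.0938]
tcp_rot: [-0.362, -3.117, 0.004]
force: [-0.0, -0.6, -0.2]
grip_width: 0.0068
t 22.28 pos [0.4695 0.2716 0.0936] yawy 76.79 z [-0.0045 -0.003  -1.    ] F [ 1.   0.3 -1.1] w 0.0069 q [ 0.52  0.27 -0.34  0.96 -0.    0.76]
hub -19 331 [  0.038  -15.8929] 0.38460523740781233
hub 7 344 [ -0.0407 -16.034 ] 0.38871488403715354
rim 1925 [  0.0366 -16.1902] 0.3881634365029017
tip in tool [ -1.8296 -53.2167 -16.7141]
```

View pics/w28.png

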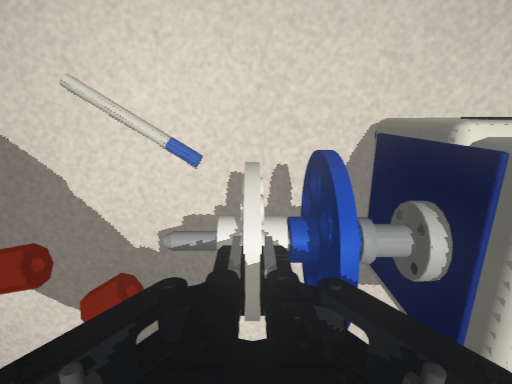

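Hubs are about to touch. I'll push a few mm more.

```bash
python3 -m creep '{"linear":[[-0.4,3,-0.3],[0,3,0],[0,4,0]],"turn":[[-0.002,0,0],[0,0,0],[0,0,0]],"hand":[0,0,0]}'
python3 - <<'E'
from rel import *
T,p,s,R=rel("w29",col="white",r=46,n=1)
E
```

```text
time: 22.58
tool_pos: [0.47, 0.2736, 0.0933]
tcp_rot: [-0.366, -3.115, 0.024]
force: [-2.6, -13.8, 7.0]
grip_width: 0.0068
t 22.63 pos [0.47   0.2736 0.0932] yawy 76.61 z [-0.0067 -0.0157 -0.9999] F [ -2.3 -12.4   5.8] w 0.0066 q [ 0.53  0.28 -0.33  0.97 -0.01  0.77]
hub -19 330 [ -0.0782 -16.0457] 0.38659102106494425
hub 7 356 [ -0.0834 -15.9391] 0.391036022301778
rim 1934 [  0.0107 -16.1856] 0.41277317148710063
tip in tool [ -1.999  -55.4974 -16.3801]
```

White is home with 14 N contact. I'll open modestly, since the blue plate is close, then rise.

```bash
python3 -m creep '{"linear":[[0,-0.5,0],[0,0,0]],"turn":[[0,0,0],[0,0,0]],"hand":[25,25]}'
python3 - <<'E'
from h import *
settle(3); st(); shot("wrist","w30")
E
python3 -m creep '{"linear":[[0,0,-20],[0,0,-38],[0,0,-38]],"turn":[[-0.006,0,0],[0,0,0],[0,0,0]],"hand":[25,25,25]}'
python3 - <<'E'
from h import *
settle(1); st(); shot("side","sd30"); shot("scene","s30")
a=cv2.imread("pics/sd30.png")[150:360,180:380]; b=cv2.imread("pics/s30.png")[170:340,250:430]
cv2.imwrite("pics/x30.png",np.hstack([cv2.resize(a,(400,400),interpolation=2),cv2.resize(b,(400,400),interpolation=2)]))
E
```

```text
time: 22.85
tool_pos: [0.4695, 0.2717, 0.0932]
tcp_rot: [-0.367, -3.115, 0.028]
force: [0.7, 0.3, 0.7]
grip_width: 0.0213
t 23.0 pos [0.4699 0.2724 0.0933] yawy 76.58 z [-0.0067 -0.0161 -0.9998] F [ 0.   0.3 -0.1] w 0.0212 q [ 0.53  0.28 -0.33  0.97 -0.01  0.77]
time: 23.3
tool_pos: [0.465, 0.2713, 0.1834]
tcp_rot: [-0.364, -3.104, 0.03]
force: [0.2, 0.1, -0.0]
grip_width: 0.0216
t 23.35 pos [0.4686 0.2734 0.1915] yawy 76.63 z [-0.0096 -0.0115 -0.9999] F [2.1 1.  6.1] w 0.0213 q [ 0.53  0.22 -0.18  1.19 -0.01  0.77]
```

View pics/x30.png

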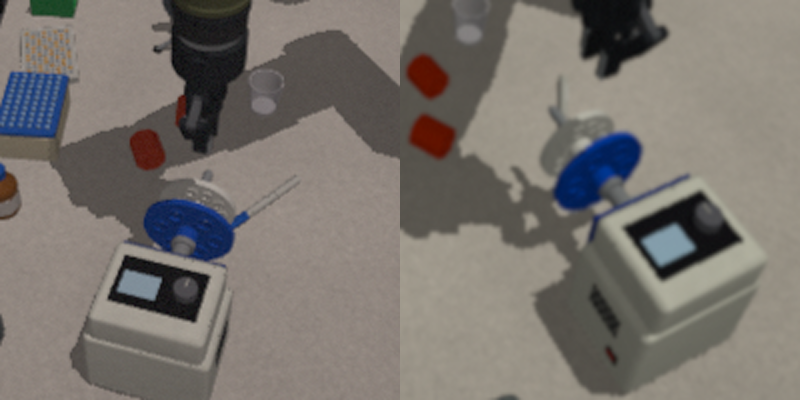

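Both discs are seated with the hubs closed. Next is the cap at (0.488,0.030), turning the jaws to yaw≈0.

```bash
python3 -c "
from h import *
plan([.4876,.0303,.12],-2,12)"
```

```text
t 23.45 pos [0.4684 0.2733 0.1865] yawy 76.63 z [-0.0106 -0.0122 -0.9999] F [-0.5  0.2 -0.1] w 0.0216 q [ 0.53  0.22 -0.18  1.18 -0.01  0.76]
[[-6, -19, 6], [-8, -18, 6], [-10, -17, 6], [-12, -16, 6], [-14, -15, 6], [-16, -13, 6], [-17, -11, 6], [-18, -9, 6], [-19, -7, 6], [-20, -5, 6], [-20, -2, 6], [-20, 0, 6]] turnz each 0.114
```

```bash
python3 -m creep '{"linear":[[-6,-19,0],[-8,-18,0],[-10,-17,4],[-12,-16,6],[-14,-15,8],[-16,-13,8],[-17,-11,8],[-18,-9,8]],"turn":[[0,0,0.114],[0,0,0.114],[0,0,0.114],[0,0,0.114],[0,0,0.114],[0,0,0.114],[0,0,0.114],[0,0,0.114]],"hand":[80,80,80,80,80,80,80,80]}'
python3 -m creep '{"linear":[[-19,-7,8],[-20,-5,8],[-20,-2,8],[-14,0,6]],"turn":[[0,0,0.114],[0,0,0.114],[0,0,0.114],[0,0,0.114]],"hand":[80,80,80,80]}'
python3 - <<'E'
from h import *
settle(3); togo([.4876,.0303,.07],0); shot("wrist","w31"); lm("wrist","end_cap","cap_mouth")
z=np.load("pics/w31.npz"); m={k:z[k] for k in z.files}; P=cloud(z["d"],m); p=z["p"].astype(int)
k=(np.hypot(P[...,0]-.488,P[...,1]-.031)<.04)&(P[...,2]>.036)&(P[...,2]<.05)&(p[...,0]>p[...,2]+40)
print(k.sum(),cv2.minAreaRect((P[k][:,:2]*1000).astype(np.float32)),P[k].mean(0))
k=(np.hypot(P[...,0]-.488,P[...,1]-.031)<.04)&(P[...,2]>.01)&(P[...,2]<.05)&(p[...,0]>p[...,2]+30)
print(k.sum(),cv2.minAreaRect((P[k][:,:2]*1000).astype(np.float32)))
E
```

```text
time: 24.12
tool_pos: [0.4763, 0.1113, 0.1387]
tcp_rot: [-1.742, -2.608, 0.023]
force: [-0.2, 0.1, -0.5]
grip_width: 0.0683
time: 24.45
tool_pos: [0.4752, 0.0318, 0.1028]
tcp_rot: [-2.311, -2.12, 0.031]
force: [-1.0, -0.2, 0.8]
grip_width: 0.0682
t 24.6 pos [0.4751 0.0328 0.1032] yawy -4.56 z [-0.0191 -0.0089 -0.9998] F [ 0.5 -0.1 -0.1] w 0.068 q [ 0.07  0.16 -0.46  0.97 -0.01  1.72]
linear mm [-1.1 13.3 33. ]
turn [-0.019  0.01  -0.079] after-turn linear [-2.5 12.5 33.2]
wrist end_cap [([0.5436, 0.1085, 0.0133], 0.72), ([0.4889, 0.0317, 0.0223], 0.61)]
wrist cap_mouth [([0.491, 0.0558, 0.0202], 0.72), ([0.5352, 0.1332, 0.018], 0.64)]
1412 ((487.2604675292969, 30.5140380859375), (45.871212005615234, 27.336286544799805), 87.90264892578125) [0.4872 0.0314 0.0393]
2454 ((487.2834777832031, 30.50643539428711), (46.01234436035156, 39.898494720458984), 87.56204986572266)
```

View pics/w31.png

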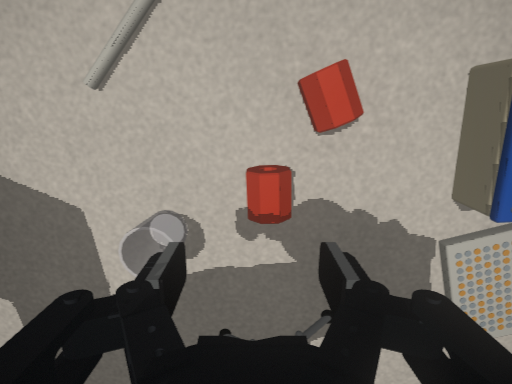

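Run:
```python
from h import *
lm("wrist","beaker"); 
z=np.load("pics/w31.npz"); m={k:z[k] for k in z.files}; P=cloud(z["d"],m)
for r,c in [(215,170),(228,185),(240,155),(262,130)]: print(r,c,P[r,c])
togo([.4873,.0305,-.015],-2.4)
```

```text
wrist beaker [([0.3787, -0.0077, 0.0007], 0.77)]
215 170 [0.3905 0.014  0.0158]
228 185 [ 0.4018 -0.0022  0.0117]
240 155 [ 0.3666 -0.0159  0.0051]
262 130 [ 0.3602 -0.0149  0.0518]
t 24.8 pos [0.4767 0.0342 0.1048] yawy -4.42 z [-0.0159 -0.0088 -0.9998] F [ 0.1  0.3 -0.3] w 0.0682 q [ 0.08  0.16 -0.46  0.97 -0.01  1.73]
linear mm [ -1.7  12.6 119.7]
turn [-0.015  0.01  -0.035] after-turn linear [ -3.3  10.7 119.8]
```

```bash
python3 -m creep '{"linear":[[-2,10,30],[0,0,32],[0,0,30]],"turn":[[-0.015,0.01,-0.035],[0,0,0],[0,0,0]],"hand":[70,70,70]}'
python3 - <<'E'
from h import *
settle(4); togo([.4873,.0305,-.035],-2.4); s,R=st(); shot("wrist","w32")
T,p,m=toolcloud("w32",s,R); d=np.load("pics/w32.npz")["d"]
k=(d>0)&(p.max(-1)<70)&(T[...,2]>-90)&(T[...,2]<-20)&(abs(T[...,1])<60)&(abs(T[...,0])<20); print("tip tool z",np.sort(T[k][:,2])[-10:])
E
```

```text
time: 25.05
tool_pos: [0.496, 0.0347, 0.0185]
tcp_rot: [2.249, 2.178, 0.024]
force: [0.1, -0.2, -0.1]
grip_width: 0.0599
t 25.25 pos [0.4937 0.0342 0.0186] yawy -1.91 z [ 0.013   0.002  -0.9999] F [ 0.5 -0.1  0.2] w 0.0599 q [ 0.07  0.25 -0.56  0.74  0.    1.67]
linear mm [-4.1 -7.  53.5]
turn [ 0.013 -0.002  0.009] after-turn linear [-4.  -6.2 53.6]
t 25.25 pos [0.4937 0.0342 0.0186] yawy -1.91 z [ 0.013   0.002  -0.9999] F [ 0.5 -0.1  0.2] w 0.0599 q [ 0.07  0.25 -0.56  0.74  0.    1.67]
tip tool z [-42.9763 -42.6164 -42.569  -42.4108 -42.3904 -42.3634 -42.2788 -42.2283
 -41.6267 -41.13  ]
```

View pics/w32.png

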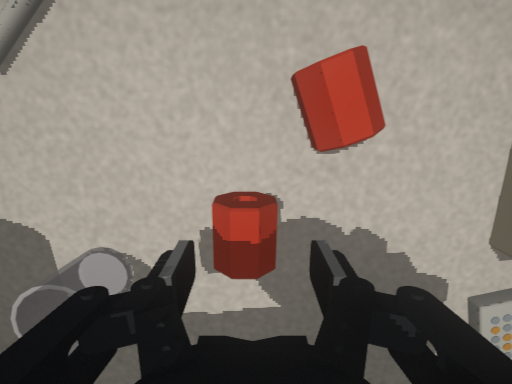

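```bash
python3 -m creep '{"linear":[[-4,-6,22],[0,0,20]],"turn":[[0.013,-0.002,0.009],[0,0,0]],"hand":[70,70]}'
python3 - <<'E'
from h import *
settle(4); togo([.4873,.0305,-.037],-2.4)
E
```

```text
time: 25.47
tool_pos: [0.4967, 0.0315, -0.0156]
tcp_rot: [2.26, 2.169, 0.019]
force: [-0.3, -0.2, -0.1]
grip_width: 0.0598
t 25.67 pos [ 0.496   0.0316 -0.016 ] yawy -2.35 z [ 0.0134  0.0016 -0.9999] F [ 0.5 -0.4 -0.2] w 0.0597 q [ 0.06  0.3  -0.59  0.66  0.    1.67]
linear mm [-1.5 -8.9 20.8]
turn [ 0.013 -0.002  0.001] after-turn linear [-1.5 -8.6 21. ]
```

```bash
python3 -m creep '{"linear":[[-1.5,-10,18]],"turn":[[0.014,-0.002,0.001]],"hand":[70]}'
python3 - <<'E'
from h import *
settle(4); togo([.4873,.0305,-.037],-2.4)
E
```

```text
time: 25.75
tool_pos: [0.4915, 0.031, -0.03]
tcp_rot: [2.264, 2.171, 0.01]
force: [-0.2, -0.5, -0.1]
grip_width: 0.06
t 25.95 pos [ 0.4867  0.0307 -0.0331] yawy -2.4 z [ 0.0002  0.0002 -1.    ] F [ 0.2 -0.1 -0.1] w 0.0595 q [ 0.06  0.32 -0.61  0.63  0.    1.68]
linear mm [-0.1  0.6  3.9]
turn [ 0. -0.  0.] after-turn linear [-0.1  0.6  3.9]
```

```bash
python3 -m creep '{"linear":[[0,0.3,4]],"turn":[[0,0,0]],"hand":[0]}'
python3 - <<'E'
from h import *
settle(5); st(); settle(2); st(); shot("wrist","w33")
E
```

```text
time: 26.03
tool_pos: [0.4886, 0.0308, -0.0355]
tcp_rot: [2.266, 2.173, 0.004]
force: [-0.2, 0.3, -0.7]
grip_width: 0.0491
t 26.28 pos [ 0.4883  0.0307 -0.0361] yawy -2.4 z [ 0.0023  0.0004 -1.    ] F [0.3 0.3 5.6] w 0.0394 q [ 0.06  0.33 -0.62  0.62  0.    1.68]
t 26.38 pos [ 0.4884  0.0307 -0.0361] yawy -2.4 z [ 0.0024  0.0005 -1.    ] F [-0.3 -0.5  5.2] w 0.0392 q [ 0.06  0.33 -0.62  0.62  0.    1.68]
```

View pics/w33.png

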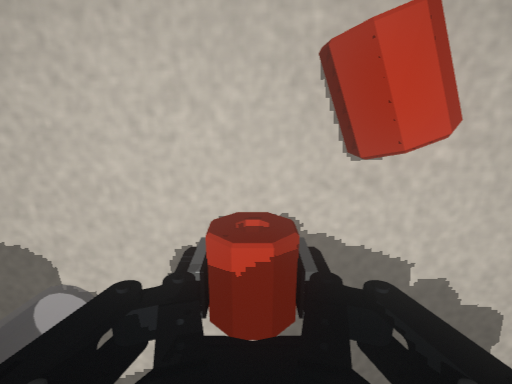

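Cap gripped (39.2 mm), mouth facing the camera. I'll lift it and carry it in front of the tip.

```bash
python3 -m creep '{"linear":[[0,0,-15],[0,0,-36],[0,0,-38]],"turn":[[0,0,0],[0,0,0],[0,0,0]],"hand":[0,0,0]}'
python3 - <<'E'
from h import *
settle(2); plan([.4434,.1512,.056],-13.03,6)
E
```

```text
time: 26.68
tool_pos: [0.481, 0.0302, 0.0485]
tcp_rot: [-2.262, -2.169, 0.014]
force: [1.7, -0.1, -1.3]
grip_width: 0.0389
t 26.78 pos [0.4872 0.0306 0.0537] yawy -2.4 z [-0.0001  0.0003 -1.    ] F [ 0.4  0.2 -0.9] w 0.0392 q [ 0.06  0.21 -0.52  0.84  0.    1.68]
[[20, -8, 0], [20, -9, 0], [19, -9, 0], [19, -10, 0], [19, -11, 0], [18, -11, 0]] turnz each 0.031
```

```bash
python3 -m creep '{"linear":[[20,-8,0],[20,-9,0],[19,-9,0],[19,-10,0],[16,-11,0],[5,-5,0]],"turn":[[0,0,0.031],[0,0,0.031],[0,0,0.031],[0,0,0.031],[0,0,0.031],[0,0,0.031]],"hand":[0,0,0,0,0,0]}'
python3 - <<'E'
from h import *
settle(4); togo([.4434,.1512,.0544],-13.03); s,R=st(); shot("wrist","w34")
print("tip in tool",(np.array([.4592,.2194,.110])-s["tool_pos"])@R*1000)
E
```

```text
time: 27.28
tool_pos: [0.4477, 0.1373, 0.0539]
tcp_rot: [2.471, 1.935, 0.007]
force: [0.5, 0.4, -0.4]
grip_width: 0.0388
t 27.48 pos [0.4488 0.1353 0.0542] yawy -13.79 z [ 0.0059 -0.0009 -1.    ] F [ 0.2 -0.  -1.4] w 0.0391 q [ 0.29  0.17 -0.57  0.82 -0.    2.11]
linear mm [14.2 -9.  -0.3]
turn [ 0.006 -0.    -0.013] after-turn linear [14.3 -8.8 -0.2]
t 27.48 pos [0.4488 0.1353 0.0542] yawy -13.79 z [ 0.0059 -0.0009 -1.    ] F [ 0.2 -0.  -1.4] w 0.0391 q [ 0.29  0.17 -0.57  0.82 -0.    2.11]
tip in tool [ 84.19    -9.6074 -55.855 ]
```

View pics/w34.png

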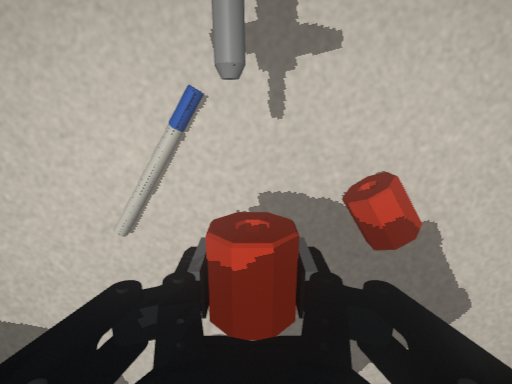

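```bash
cat > relc.py <<'E'
from h import *
def relc(nm,n=4,hi=140):
    settle(n); s,R=st(); shot("wrist",nm); T,p,m=toolcloud(nm,s,R)
    red=(p[...,0]>p[...,2]+40)&(abs(T[...,0])<35)&(abs(T[...,1])<30)
    B=T[red&(T[...,2]<-60)]
    top=np.percentile(B[:,2],5); F=B[abs(B[:,2]-np.median(B[B[:,2]<top+3][:,2]))<1.5]
    A=np.c_[F[:,0],F[:,1],np.ones(len(F))]; c=np.linalg.lstsq(A,F[:,2],rcond=None)[0]
    r=cv2.minAreaRect(F[:,:2].astype(np.float32)); print("cap top plane",c,"axis z at x=0:",c[2]+20,"x ext",F[:,0].min(),F[:,0].max(),"rect",r)
    t=(np.array([.4592,.2194,.110])-s["tool_pos"])@R*1000; print("tip est",t)
    k=(abs(T[...,1]-t[1])<10)&(T[...,0]>max(t[0]+6,26))&(T[...,0]<hi)&(abs(T[...,2]-t[2])<10)
    B=T[k]; f=lambda q: np.hypot(B[:,1]-q[0]-q[2]*(B[:,0]-t[0]),B[:,2]-q[1]-q[3]*(B[:,0]-t[0]))-6
    if len(B)>30:
        q=least_squares(f,[t[1],t[2],0,0],loss="soft_l1",f_scale=.5); print("shaft at tip y,z,slopes",q.x,len(B),np.abs(q.fun).mean())
    return T,p,s,R
E
python3 -c "
from relc import *
relc('w35',n=0)"
```

```text
t 27.53 pos [0.4491 0.1351 0.0543] yawy -13.84 z [ 0.0061 -0.0008 -1.    ] F [-0.4  0.3  0.2] w 0.0392 q [ 0.29  0.17 -0.57  0.82 -0.    2.11]
cap top plane [  0.0041  -0.0024 -75.8876] axis z at x=0: -55.88755105536853 x ext -22.68651111765878 23.040484399708927 rect ((0.16679954528808594, -1.4359455108642578), (21.472312927246094, 45.696258544921875), 89.78893280029297)
tip est [ 84.3509  -9.9834 -55.7418]
shaft at tip y,z,slopes [-10.2399 -55.6626  -0.0175   0.0024] 1869 0.43425181494865417
```

Run:
```python
from h import *
s,R=st(); T,p,m=toolcloud("w35",s,R)
red=(p[...,0]>p[...,2]+40)&(abs(T[...,0])<22)&(abs(T[...,1])<30)
for z0 in range(-76,-60,2):
    B=T[red&(abs(T[...,2]-z0)<1)]; 
    l=B[B[:,1]<0][:,1]; r=B[B[:,1]>0][:,1]
    print(z0,len(B), np.median(l).round(2) if len(l) else None, np.median(r).round(2) if len(r) else None)
B=T[red&(T[...,2]<-60)]
def oct_(q):
    a=np.radians([0,45,-45]); # facet normals: up,(±45)
    u=B[:,1]-q[0]; w=-(B[:,2]-q[1])
    return np.max(np.stack([u*np.sin(t)+w*np.cos(t) for t in a]),0)-20
q=least_squares(oct_,[0,-56],loss="soft_l1",f_scale=.5); print(q.x,np.abs(q.fun).mean())
```

```text
t 27.58 pos [0.4492 0.1349 0.0544] yawy -13.87 z [ 0.0062 -0.0007 -1.    ] F [-0.5 -0.2 -0.3] w 0.039 q [ 0.29  0.17 -0.57  0.82 -0.    2.11]
-76 3936 -5.26 3.86
-74 1051 -11.31 8.59
-72 792 -13.64 10.79
-70 766 -15.65 12.8
-68 701 -17.67 14.73
-66 720 -19.6 16.7
-64 198 -20.77 17.73
-62 21 -18.88 9.12
[ -1.4411 -55.9198] 0.4295101524501657
```

```bash
cat >> relc.py <<'E'
def octo(T,p):
    red=(p[...,0]>p[...,2]+40)&(abs(T[...,0])<22)&(abs(T[...,1])<30); B=T[red&(T[...,2]<-60)]
    def f(q):
        u=B[:,1]-q[0]; w=-(B[:,2]-q[1]); return np.max(np.stack([u*np.sin(t)+w*np.cos(t) for t in np.radians([0,45,-45])]),0)-20
    q=least_squares(f,[0,-56],loss="soft_l1",f_scale=.5); print("cap axis y,z",q.x)
E
python3 -m creep '{"linear":[[14,-8.5,0.3],[16,-1,0]],"turn":[[0.006,0,-0.016],[0,0,0]],"hand":[0,0]}'
python3 -c "
from relc import *
T,p,s,R=relc('w36'); octo(T,p)"
```

```text
time: 27.75
tool_pos: [0.4469, 0.1633, 0.0536]
tcp_rot: [2.462, 1.951, -0.002]
force: [0.4, -0.2, -1.0]
grip_width: 0.0395
t 27.95 pos [0.4479 0.1637 0.0539] yawy -13.12 z [ 0.0008 -0.0012 -1.    ] F [ 0.9 -0.7 -1.5] w 0.0389 q [ 0.35  0.19 -0.55  0.83 -0.    2.15]
cap top plane [  0.003    0.0035 -75.8516] axis z at x=0: -55.851623796992655 x ext -22.596249477716146 22.906411515687594 rect ((0.14678001403808594, -1.2879447937011719), (21.740514755249023, 45.48878860473633), 89.87275695800781)
tip est [ 56.7493  -1.5625 -56.1947]
shaft at tip y,z,slopes [ -2.3565 -53.3067   0.0304  -0.1784] 3738 1.8111844164350663
cap axis y,z [ -1.2904 -55.9682]
```

```bash
sed -i 's/(T\[...,0\]<hi)/(T[...,0]<min(hi,t[0]+32))/' relc.py; python3 -c "
from relc import *
T,p,s,R=relc('w37',n=0); octo(T,p)"
```

```text
t 28.0 pos [0.4477 0.1635 0.0538] yawy -13.14 z [ 0.0005 -0.0012 -1.    ] F [-0.2  0.7 -1.8] w 0.0388 q [ 0.35  0.19 -0.55  0.83 -0.    2.15]
cap top plane [  0.0027   0.0001 -75.8623] axis z at x=0: -55.862317614728454 x ext -23.161987201241395 22.797535793335516 rect ((-0.18422698974609375, -1.2790765762329102), (21.75681495666504, 45.956687927246094), 89.94709777832031)
tip est [ 56.9767  -1.4199 -56.2566]
shaft at tip y,z,slopes [ -1.7566 -56.1642  -0.0007  -0.0028] 2159 0.41554028055842296
cap axis y,z [ -1.2971 -55.9733]
```

View pics/w37.png

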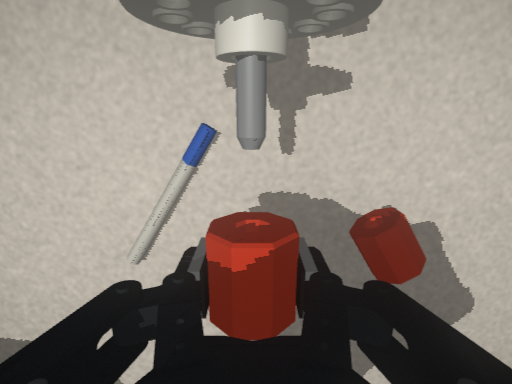

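Within 0.5 mm and 0.2 mm of the axis. I'll advance to near the mouth.

```bash
python3 -m creep '{"linear":[[13,-0.4,0],[14,0,0]],"turn":[[0,0,0],[0,0,0]],"hand":[0,0]}'
python3 -c "
from relc import *
T,p,s,R=relc('w38'); octo(T,p)"
```

```text
time: 28.22
tool_pos: [0.4527, 0.1878, 0.0536]
tcp_rot: [2.465, 1.945, -0.003]
force: [0.2, 0.5, -1.1]
grip_width: 0.0392
t 28.42 pos [0.4527 0.1884 0.0535] yawy -13.25 z [-0.0006 -0.0029 -1.    ] F [ 0.1 -0.7 -1.7] w 0.0393 q [ 0.4   0.22 -0.51  0.84 -0.    2.2 ]
cap top plane [  0.0025   0.0017 -75.8409] axis z at x=0: -55.84087178090465 x ext -22.96015177872868 22.69066700444525 rect ((-0.10741043090820312, -1.6006603240966797), (45.616050720214844, 21.99699592590332), 0.62903892993927)
tip est [ 31.5153  -0.8079 -56.6159]
shaft at tip y,z,slopes [ -1.1157 -56.5429  -0.0037  -0.0025] 1796 0.39216154351588484
cap axis y,z [ -1.3355 -55.9588]
```

```bash
python3 -m creep '{"linear":[[9,0.2,-0.5],[10,0,0]],"turn":[[0,0.002,-0.003],[0,0,0]],"hand":[0,0]}'
python3 -c "
from relc import *
T,p,s,R=relc('w39',n=3); octo(T,p)"
```

```text
time: 28.63
tool_pos: [0.4562, 0.2058, 0.0536]
tcp_rot: [2.462, 1.951, -0.004]
force: [-0.2, 0.4, -0.5]
grip_width: 0.0388
t 28.78 pos [0.4564 0.2064 0.0536] yawy -13.09 z [-0.0014 -0.0022 -1.    ] F [ 0.6 -0.6 -0.8] w 0.0392 q [ 0.43  0.24 -0.49  0.85 -0.    2.22]
cap top plane [  0.0028   0.0019 -75.8465] axis z at x=0: -55.84650656504624 x ext -22.81619022082219 22.930681182756842 rect ((0.08065605163574219, -1.1449108123779297), (21.631763458251953, 45.772552490234375), 89.54127502441406)
tip est [ 13.1999  -0.3085 -56.4404]
shaft at tip y,z,slopes [ -0.642 -56.345  -0.001  -0.002] 1183 0.37567329100285896
cap axis y,z [ -1.3019 -55.9594]
```

View pics/w39.png

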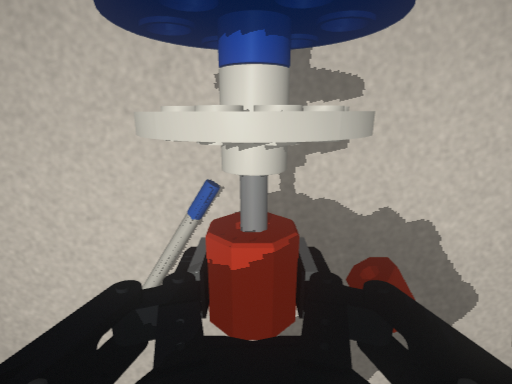

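The shaft has entered the cap bore with no force. I'll continue.

```bash
python3 -m creep '{"linear":[[10,0.6,-0.4],[10,0,0]],"turn":[[0,0.002,0],[0,0,0]],"hand":[0,0]}'
python3 -c "
from relc import *
T,p,s,R=relc('w40',n=3); octo(T,p)"
```

```text
time: 29.0
tool_pos: [0.4606, 0.2247, 0.0537]
tcp_rot: [-2.462, -1.951, 0.005]
force: [-0.4, 0.1, -1.0]
grip_width: 0.0394
t 29.15 pos [0.4607 0.225  0.0535] yawy -13.11 z [-0.0023 -0.0018 -1.    ] F [-0.3 -0.2 -0.3] w 0.0391 q [ 0.45  0.26 -0.46  0.85 -0.    2.25]
cap top plane [  0.0032   0.0017 -75.8397] axis z at x=0: -55.83971593788837 x ext -23.001246058154383 23.04295370863713 rect ((-0.029951095581054688, -1.6200685501098633), (45.922061920166016, 22.05195426940918), 1.504814863204956)
tip est [ -5.9251  -0.2861 -56.4394]
cap axis y,z [ -1.3227 -55.9582]
```

```bash
python3 -m creep '{"linear":[[5,0.5,-0.4],[3,0,0]],"turn":[[0,0.002,0],[0,0,0]],"hand":[0,0]}'
python3 -c "
from relc import *
settle(2);st()"
python3 -m creep '{"linear":[[4,0,0]],"turn":[[0,0,0]],"hand":[0]}'
python3 -c "
from relc import *
relc('w41',n=0)"
```

```text
time: 29.37
tool_pos: [0.4622, 0.2314, 0.0536]
tcp_rot: [-2.461, -1.952, 0.006]
force: [-2.1, -8.7, 3.5]
grip_width: 0.0395
t 29.47 pos [0.462  0.2313 0.0535] yawy -13.15 z [-0.0033 -0.0022 -1.    ] F [ 0.6 -2.3 -0.4] w 0.0391 q [ 0.46  0.27 -0.45  0.86 -0.    2.26]
time: 29.55
tool_pos: [0.4619, 0.2311, 0.0532]
tcp_rot: [2.458, 1.947, -0.015]
force: [-5.0, -24.0, 11.7]
grip_width: 0.0391
t 29.55 pos [0.4619 0.2311 0.0532] yawy -13.23 z [-0.0042 -0.0103 -0.9999] F [ -5.  -24.   11.7] w 0.0391 q [ 0.47  0.27 -0.45  0.86 -0.01  2.27]
cap top plane [ -0.004    0.0008 -75.8828] axis z at x=0: -55.882838375952716 x ext -22.98842046280322 22.616697595341385 rect ((-0.1664276123046875, -1.4388885498046875), (45.591087341308594, 21.608016967773438), 0.3889784514904022)
tip est [-12.6118  -0.088  -56.6783]
```

View pics/w41.png

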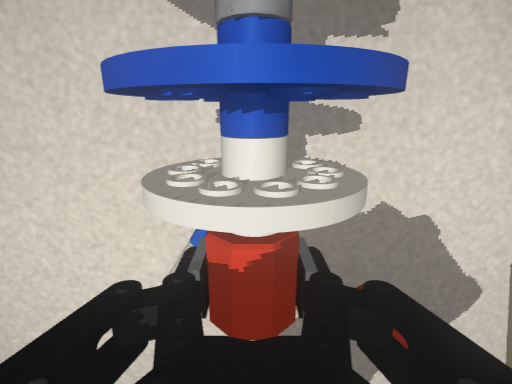

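Stack closed: 24 N through the cap, and the tip is 12.6 mm past the cap origin (nominal 12). I'll release and rise.

```bash
python3 -m creep '{"linear":[[-0.5,0,0],[0,0,0],[0,0,0]],"turn":[[0,0,0],[0,0,0],[0,0,0]],"hand":[70,70,70]}'
python3 -c "
from h import *
settle(3);st(); shot('wrist','w42')"
```

```text
time: 29.85
tool_pos: [0.4615, 0.23, 0.0532]
tcp_rot: [2.459, 1.946, -0.017]
force: [0.3, -0.7, 0.1]
grip_width: 0.06
t 30.0 pos [0.4616 0.23   0.0533] yawy -13.29 z [-0.0048 -0.0115 -0.9999] F [ 0.2 -0.1  0.7] w 0.0598 q [ 0.47  0.27 -0.45  0.86 -0.01  2.27]
```

View pics/w42.png

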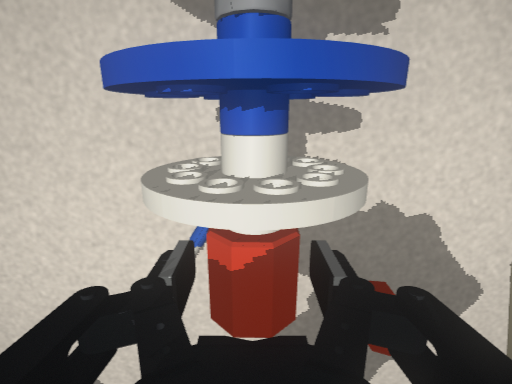

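```bash
python3 -m creep '{"linear":[[0,0,-15],[0,1,-30],[0,1,-38],[0,0,-38],[-20,0,-20]],"turn":[[0.004,0.004,0],[0,0,0],[0,0,0],[0,0,0],[0,0,0]],"hand":[70,70,70,70,70]}'
python3 -c "
from h import *
settle(2);st(); shot('wrist','w43'); shot('side','sd43'); shot('scene','s43')
a=cv2.imread('pics/sd43.png')[150:360,180:380]; b=cv2.imread('pics/s43.png')[170:340,250:430]
cv2.imwrite('pics/x43.png',np.hstack([cv2.resize(a,(400,400),interpolation=2),cv2.resize(b,(400,400),interpolation=2)]))"
```

```text
time: 30.47
tool_pos: [0.456, 0.2117, 0.1935]
tcp_rot: [-2.457, -1.951, 0.033]
force: [0.9, 0.3, 0.8]
grip_width: 0.0599
t 30.57 pos [0.456  0.2088 0.1939] yawy -13.28 z [-0.0173 -0.0106 -0.9998] F [0.1 0.1 0.6] w 0.0595 q [ 0.43  0.15 -0.26  1.18 -0.    2.23]
```

View pics/w43.png

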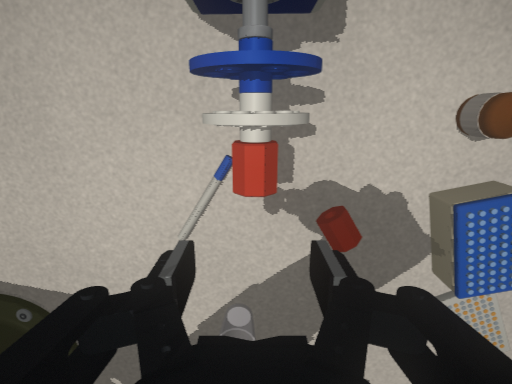

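View pics/x43.png

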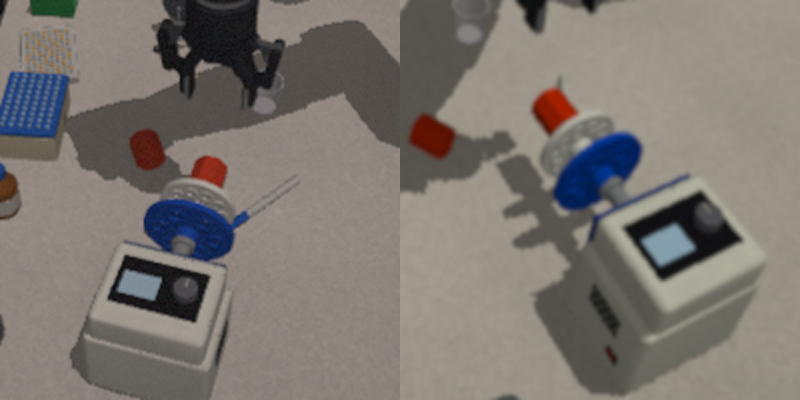

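The stack looks closed. I'll measure along the shaft from the wrist depth image.

Run:
```python
from h import *
z=np.load("pics/w43.npz"); m={k:z[k] for k in z.files}; P=cloud(z["d"],m); p=z["p"].astype(int)
col=np.array([.4592,.2194])+.115*np.array([.2254,.9743]); d=np.array([.2254,.9743]); n=np.array([-d[1],d[0]])
a=-((P[...,:2]-col)@d)*1000; b=((P[...,:2]-col)@n)*1000; h=P[...,2]*1000
ok=(h>95)&(abs(b)<60)&(a>-10)&(a<150)
red=ok&(p[...,0]>p[...,2]+60); blue=ok&(p[...,2]>p[...,0]+40); 
print("cap",np.percentile(a[red],[0,1,99,100]),"ctr b",np.median(b[red]),"top",np.percentile(h[red],95))
pl=abs(b)>22
for nm,k in [("blue plate",blue&pl),("white plate",ok&~red&~blue&pl&(a>40))]: print(nm,k.sum(),np.percentile(a[k],[1,50,99]))
hub=(abs(b)<5)&(h>105)
for a0 in range(-6,130,2):
    k=hub&(a>=a0)&(a<a0+2)
    if k.any(): print(a0,k.sum(),np.percentile(h[k],[10,90]).round(1),p[k].mean(0).round().astype(int).tolist())
```

```text
cap [ 80.6456  80.9012 125.4086 126.4949] ctr b 0.5902400895661941 top 129.18993795277407
blue plate 1123 [16.6006 21.9075 26.3095]
white plate 26375 [ 59.0363 114.5512 135.9148]
-6 41 [122.5 124.3] [122, 123, 123]
-4 41 [122.1 124.1] [121, 122, 123]
-2 40 [122.1 124.4] [118, 119, 119]
0 50 [120.1 123.6] [50, 68, 113]
2 32 [120.3 122.4] [38, 70, 150]
4 37 [120.5 122.5] [39, 70, 151]
6 36 [120.1 122.1] [39, 70, 151]
8 24 [120.3 121.8] [39, 71, 151]
16 45 [160.6 162.5] [42, 75, 156]
18 50 [160.5 162.3] [43, 76, 158]
20 52 [160.4 162.5] [43, 76, 159]
22 48 [160.5 162.3] [44, 76, 158]
24 134 [121.3 160.5] [31, 43, 81]
26 40 [120.5 124.1] [33, 47, 90]
28 36 [120.1 122. ] [34, 48, 93]
30 24 [120.2 122. ] [40, 63, 129]
32 35 [120.4 122.3] [44, 72, 152]
34 36 [120.3 122. ] [44, 73, 152]
36 24 [120.3 121.9] [45, 73, 152]
38 36 [120.6 122.3] [46, 73, 151]
40 36 [120. 122.] [161, 162, 162]
42 24 [120.3 121.7] [200, 197, 187]
44 36 [120.2 122.4] [200, 197, 187]
46 30 [120.1 121.9] [201, 199, 188]
48 30 [120.6 122.4] [199, 196, 185]
50 36 [120.2 122.1] [200, 197, 186]
52 24 [120.5 122.1] [200, 19
[... 605 characters left out ...]
5, 49]
88 27 [127.7 129.3] [177, 65, 49]
90 33 [127.5 129.1] [177, 65, 49]
92 24 [127.2 129.1] [177, 64, 48]
94 31 [127.8 129.1] [177, 64, 48]
96 27 [127.8 129.5] [176, 64, 48]
98 26 [127.5 129.2] [176, 64, 47]
100 30 [127.7 128.9] [175, 63, 47]
102 28 [127.7 129.3] [176, 63, 47]
104 24 [127.3 129.1] [175, 63, 47]
106 33 [127.5 129.4] [175, 63, 47]
108 25 [127.7 129.3] [175, 63, 46]
110 25 [127.4 129.2] [175, 62, 46]
112 769 [309.4 318.9] [22, 18, 19]
114 1024 [305.4 318. ] [22, 19, 19]
116 31 [127.5 304. ] [145, 54, 42]
118 26 [127.5 129.5] [174, 63, 47]
120 25 [127.8 129.2] [174, 62, 47]
122 29 [127.8 129.4] [173, 63, 47]
124 26 [127.3 128.9] [156, 64, 50]
126 4 [126.5 127.3] [131, 68, 58]
```

Measured from the collar face, the joints lie at about 0.5, 40.5 and 80.7 mm and the cap's end at 126, so the stack is closed to within a fraction of a mm. The tool backed off slightly during release, so I'll shut the fingers and press once more on the cap's closed end to be sure.

```bash
python3 -m creep '{"linear":[[-20,0,0],[-8,0,0],[0,0,10]],"turn":[[0.005,0.008,0],[0.005,0.006,0],[0,0,0]],"hand":[0,0,0]}'
python3 -c "
from h import *
settle(5); togo([.4513,.1852,.059],-13.03)"
```

```text
time: 30.97
tool_pos: [0.4456, 0.1824, 0.1759]
tcp_rot: [-2.441, -1.938, 0.038]
force: [0.8, 0.7, -0.4]
grip_width: 0.0242
t 31.22 pos [0.4451 0.1834 0.1754] yawy -13.03 z [-0.0358  0.0029 -0.9994] F [ 0.3 -0.3  0.1] w 0.0 q [ 0.38  0.13 -0.32  1.15  0.02  2.18]
linear mm [  3.8   9.7 116.1]
turn [-0.036  0.005  0.   ] after-turn linear [  3.2   5.6 116.4]
```

```bash
python3 -m creep '{"linear":[[0,6,36],[0,0,36],[0,-2,36]],"turn":[[-0.036,0.005,0],[0,0,0],[0,0,0]],"hand":[0,0,0]}'
python3 -c "
from h import *
settle(4); togo([.4513,.1852,.059],-13.03); shot('wrist','w44')"
```

```text
time: 31.47
tool_pos: [0.4573, 0.1876, 0.0728]
tcp_rot: [2.453, 1.953, 0.03]
force: [0.8, -1.3, -0.4]
grip_width: 0.0001
t 31.67 pos [0.4547 0.1865 0.0728] yawy -12.95 z [ 0.0125  0.0042 -0.9999] F [-0.3  0.5 -0.3] w 0.0004 q [ 0.39  0.19 -0.5   0.87 -0.    2.19]
linear mm [-2.1 -3.2 13.7]
turn [ 0.011 -0.007  0.001] after-turn linear [-2.  -3.  13.8]
```

View pics/w44.png

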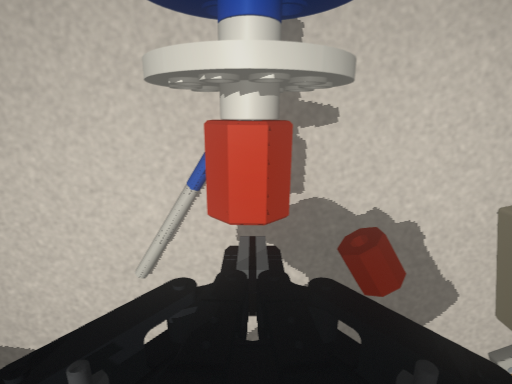

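```bash
python3 -m creep '{"linear":[[0,-3,14],[6,0,0]],"turn":[[0.011,-0.007,0],[0,0,0]],"hand":[0,0]}'
python3 -c "
from h import *
settle(3); togo([.4513,.1852,.059],-13.03)"
python3 -m creep '{"linear":[[4,0,0],[3,0,0]],"turn":[[0,0,0],[0,0,0]],"hand":[0,0]}'
python3 -c "
from h import *
st()"
```

```text
time: 31.88
tool_pos: [0.4581, 0.1948, 0.0634]
tcp_rot: [2.457, 1.954, 0.013]
force: [-0.5, 0.5, -0.5]
grip_width: 0.0002
t 32.03 pos [0.4598 0.196  0.0649] yawy -12.94 z [ 0.0116  0.0045 -0.9999] F [ 0.2 -1.   0.5] w -0.0002 q [ 0.4   0.21 -0.5   0.85 -0.    2.2 ]
linear mm [-12.5  -5.9   5.8]
turn [ 0.01  -0.007  0.002] after-turn linear [-12.4  -5.8   5.9]
time: 32.2
tool_pos: [0.46, 0.1968, 0.0651]
tcp_rot: [2.449, 1.946, 0.004]
force: [-2.1, -12.9, 4.5]
grip_width: -0.0002
t 32.2 pos [0.46   0.1968 0.0651] yawy -13.06 z [ 0.0105 -0.0087 -0.9999] F [ -2.1 -12.9   4.5] w -0.0002 q [ 0.41  0.22 -0.49  0.86 -0.01  2.21]
```

Contact at 13 N, far above the stack's sliding friction. I'll back off along the axis, rise and check.

```bash
python3 -m creep '{"linear":[[-15,0,0],[-30,0,-10],[-20,0,-30],[0,0,-38],[0,0,-38]],"turn":[[0,0,0],[0,0,0],[0,0,0],[0,0,0],[0,0,0]],"hand":[0,0,0,0,0]}'
python3 - <<'E'
from h import *
settle(2); st(); shot("wrist","w45"); shot("scene","s45"); shot("side","sd45")
z=np.load("pics/w45.npz"); m={k:z[k] for k in z.files}; P=cloud(z["d"],m); p=z["p"].astype(int)
d=np.array([.2254,.9743]); col=np.array([.4592,.2194])+.115*d; n=np.array([-d[1],d[0]])
a=-((P[...,:2]-col)@d)*1000; b=((P[...,:2]-col)@n)*1000; h=P[...,2]*1000
k=(h>95)&(h<170)&(abs(b)<20)&(a>-10)&(a<150)&(p[...,0]>p[...,2]+60); print("cap",np.percentile(a[k],[1,99]))
for a0 in np.arange(-3,90,1.):
    if not(a0<4 or 37<a0<44 or 77<a0<84): continue
    q=(abs(b)<5)&(h>90)&(h<170)&(a>=a0)&(a<a0+1)
    if q.any(): print(a0,q.sum(),np.percentile(h[q],[5,95]).round(1),p[q].mean(0).round().astype(int).tolist())
E
```

```text
time: 32.62
tool_pos: [0.4374, 0.1304, 0.1788]
tcp_rot: [2.451, 1.95, -0.019]
force: [1.9, 0.7, 0.5]
grip_width: 0.0
t 32.72 pos [0.4425 0.1323 0.184 ] yawy -12.95 z [ 0.0082 -0.0119 -0.9999] F [ 0.9  0.2 -0.3] w 0.0001 q [ 0.3   0.06 -0.39  1.13 -0.01  2.1 ]
cap [ 81.2553 126.1883]
78.0 19 [119.9 122.3] [191, 184, 173]
79.0 13 [120.5 123. ] [181, 154, 142]
80.0 1 [126.5 126.5] [151, 53, 39]
81.0 20 [126.9 129. ] [154, 54, 40]
82.0 21 [127.5 129.2] [173, 65, 48]
83.0 23 [127.1 129.6] [178, 68, 51]
```

View pics/w45.png

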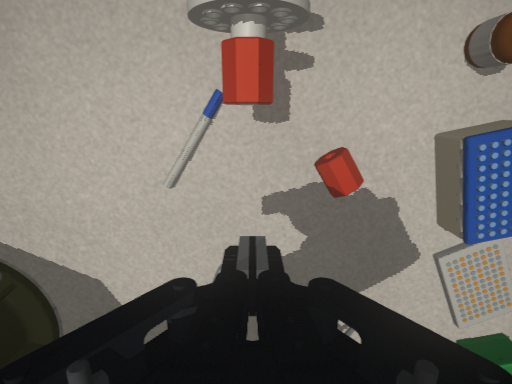

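View pics/s45.png

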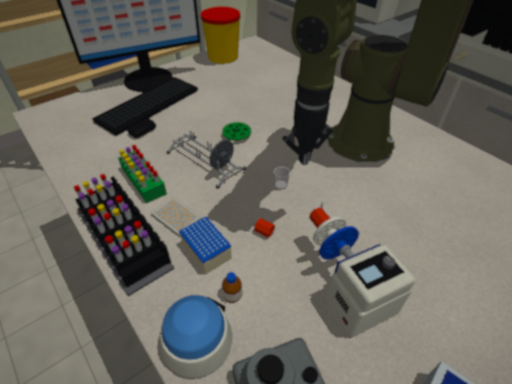

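The stack is closed, with the cap's end at 126.2 mm against a nominal 126. The grey disc is still in the rack, the other objects look unmoved, and the robot is clear, so I'll hand in.

```bash
python3 -c "
from h import *
st(); print(ctrl.sign_off())"
```

```text
t 32.87 pos [0.439  0.1317 0.178 ] yawy -12.89 z [-0.0003 -0.0144 -0.9999] F [ 0.2 -0.1 -0.9] w -0.0003 q [ 0.3   0.06 -0.39  1.12 -0.01  2.1 ]
the job is handed in; nothing more can be done
None
```

I fitted the blue disc, then the white disc, then the right-hand red cap (mouth toward the collar) and handed the job in at 32.9 s. I pushed each part home until I felt contact: 17 N on blue, 14 N on white and 25 N on the cap. I then pressed the cap's closed end once more with shut fingers, at 13 N.

**Last checks:** With nominal values from the collar in brackets, depth before that final press put the joints at about 0.5 (0), 40.5 (40) and 80.7 mm (80), and the cap's end at 126 mm (126). After it, only the cap was in view: its end read 126.2 mm and its mouth edge 81.3 mm. I put that last figure down to the camera looking from behind the cap. In the pictures the grey disc was still in the rack, the other objects looked unmoved and the robot was clear.

**Disagreements:**
- **Fingertips:** The cameras showed them about 39 mm behind the reported TCP, so my first two grasps of the blue disc closed above its rim without moving it. I allowed for this from then on.
- **Tool creep:** The tool crept a few mm during rows, so I re-measured before each grasp and fit.
- **Look-alike caps:** I saw only two end caps, although several were mentioned. I took the one farther to the robot's right.

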